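# Put the roll gauges away: hang the disc gauges, square up the parallel bar

### The job

Clear the gauge bench after a roll check: hang every steel disc gauge that stands on the bench by its strap handle on the ash peg rail, one to a peg, using only pegs that are free, and push the ground parallel bar into the fence corner so that it lies flat with its long side flush along the long fence and its end flush against the short stop. Leave the brass rings hanging and the other things on the bench where they are, do not tip a gauge over, and put the bar right again if it gets knocked.

Things in the scene. Friction and masses are not known exactly. Their poses are not given: they have to be found in the camera images.
- peg0 (a point): peg 0 of the fixed ash peg rail (bar 26 mm thick along y, centre 210 mm up; six level pegs 100 mm apart point to -x, towards the robot; peg0 at the -y end). Point: centre line, mid shank, 54 mm in front of the bar's centre line, 210 mm up. Shank 10 mm thick from x=+41 to -41 mm from here, then a 14 mm thick end knob to x=-51 mm
- peg1 (a point): peg 1 of the fixed ash peg rail (bar 26 mm thick along y, centre 210 mm up; six level pegs 100 mm apart point to -x, towards the robot; peg0 at the -y end). Point: centre line, mid shank, 54 mm in front of the bar's centre line, 210 mm up. Shank 10 mm thick from x=+41 to -41 mm from here, then a 14 mm thick end knob to x=-51 mm
- peg2 (a point): peg 2 of the fixed ash peg rail (bar 26 mm thick along y, centre 210 mm up; six level pegs 100 mm apart point to -x, towards the robot; peg0 at the -y end). Point: centre line, mid shank, 54 mm in front of the bar's centre line, 210 mm up. Shank 10 mm thick from x=+41 to -41 mm from here, then a 14 mm thick end knob to x=-51 mm
- peg3 (a point): peg 3 of the fixed ash peg rail (bar 26 mm thick along y, centre 210 mm up; six level pegs 100 mm apart point to -x, towards the robot; peg0 at the -y end). Point: centre line, mid shank, 54 mm in front of the bar's centre line, 210 mm up. Shank 10 mm thick from x=+41 to -41 mm from here, then a 14 mm thick end knob to x=-51 mm
- peg4 (a point): peg 4 of the fixed ash peg rail (bar 26 mm thick along y, centre 210 mm up; six level pegs 100 mm apart point to -x, towards the robot; peg0 at the -y end). Point: centre line, mid shank, 54 mm in front of the bar's centre line, 210 mm up. Shank 10 mm thick from x=+41 to -41 mm from here, then a 14 mm thick end knob to x=-51 mm
- peg5 (a point): peg 5 of the fixed ash peg rail (bar 26 mm thick along y, centre 210 mm up; six level pegs 100 mm apart point to -x, towards the robot; peg0 at the -y end). Point: centre line, mid shank, 54 mm in front of the bar's centre line, 210 mm up. Shank 10 mm thick from x=+41 to -41 mm from here, then a 14 mm thick end knob to x=-51 mm
- gauge0: disc gauge: steel disc 52 mm across, 30 mm high, standing flat, with a house-shaped strap handle on top in its y-z plane (strap 12 mm wide along x, 5 thick; outer width 48; opening 38 mm wide from z=30 to 44, then a gable, inside peak z=61, top z=68); a peg passes it along x, either way. About 0.4 kg. Origin: centre of underside. None if absent
- eye0 (a point): point of gauge0, 54.1 mm above its origin, just under the handle's peak: where a peg's centre line runs when the gauge hangs by its handle
- gauge1: disc gauge: steel disc 56 mm across, 30 mm high, standing flat, with a house-shaped strap handle on top in its y-z plane (strap 12 mm wide along x, 5 thick; outer width 48; opening 38 mm wide from z=30 to 44, then a gable, inside peak z=61, top z=68); a peg passes it along x, either way. About 0.4 kg. Origin: centre of underside. None if absent
- eye1 (a point): point of gauge1, 54.1 mm above its origin, just under the handle's peak: where a peg's centre line runs when the gauge hangs by its handle
- gauge2: disc gauge: steel disc 58 mm across, 30 mm high, standing flat, with a house-shaped strap handle on top in its y-z plane (strap 12 mm wide along x, 5 thick; outer width 48; opening 38 mm wide from z=30 to 44, then a gable, inside peak z=61, top z=68); a peg passes it along x, either way. About 0.4 kg. Origin: centre of underside. None if absent
- eye2 (a point): point of gauge2, 54.1 mm above its origin, just under the handle's peak: where a peg's centre line runs when the gauge hangs by its handle
- gauge3: disc gauge: steel disc 62 mm across, 30 mm high, standing flat, with a house-shaped strap handle on top in its y-z plane (strap 12 mm wide along x, 5 thick; outer width 48; opening 38 mm wide from z=30 to 44, then a gable, inside peak z=61, top z=68); a peg passes it along x, either way. About 0.4 kg. Origin: centre of underside. None if absent
- eye3 (a point): point of gauge3, 54.1 mm above its origin, just under the handle's peak: where a peg's centre line runs when the gauge hangs by its handle
- ring0: plain brass ring gauge (no handle) 56 mm outside, 42 mm bore, 14 mm thick, hanging by its bore on peg0 if present (None if absent: then that peg is free). Origin at the ring's centre, axis along x
- ring1: plain brass ring gauge (no handle) 56 mm outside, 42 mm bore, 14 mm thick, hanging by its bore on peg2 if present (None if absent: then that peg is free). Origin at the ring's centre, axis along x
- ring2: plain brass ring gauge (no handle) 56 mm outside, 42 mm bore, 14 mm thick, hanging by its bore on peg5 if present (None if absent: then that peg is free). Origin at the ring's centre, axis along x
- fence: fixed steel fence corner on the bench, 22 mm high: long fence along its x (inner face y=0, from x=-150 to 20 mm, 20 mm thick towards +y) and short stop along its y (inner face x=0, from y=-85 to 0, 20 mm thick towards +x). Origin at the inner corner on the bench; the free side is -x, -y
- bar: ground steel parallel bar 100 x 25 x 18 mm (long along its x), loose, lying flat, 0.35 kg; origin at centre of underside. Home: its origin is at (-50, -12.5) mm of the fence, axes parallel (either way round)
- depth_gauge: bystander: rusted steel depth gauge lying flat: 100 x 16 x 10 mm cross-beam with a 130 mm blade over it, 14 mm high; origin under the beam's middle
- oil_tin: bystander: glossy green enamel oil-can-shaped tin with a short brass spout, 60 mm across, 103 mm high; origin at centre of underside
- vee_block: bystander: dark steel block with a slot in its top, 45 x 50 x 29 mm; origin at centre of underside
- brush: bystander: bench brush, about 150 mm long, lying flat; origin near its middle
- grease_jar: bystander: small amber glass jar, 44 mm across, 50 mm high; origin at centre of underside

How it is judged (in metres and radians):
At the end, for the whole second after the job is handed in: All disc gauges present hang still by the handle, each on its own free peg (peak within 10 mm of the peg line, on the shank, tilt under 0.3 rad); brass rings still hang; the bar lies flat in the fence corner, within 2 mm of both faces and 0.025 rad of parallel (((x of eye0 in the frame of peg0 between -0.042 and 0.042 m and y of eye0 in the frame of peg0 between -0.01 and 0.01 m and z of eye0 in the frame of peg0 between -0.01 and 0.01 m) or (x of eye0 in the frame of peg1 between -0.042 and 0.042 m and y of eye0 in the frame of peg1 between -0.01 and 0.01 m and z of eye0 in the frame of peg1 between -0.01 and 0.01 m) or (x of eye0 in the frame of peg2 between -0.042 and 0.042 m and y of eye0 in the frame of peg2 between -0.01 and 0.01 m and z of eye0 in the frame of peg2 between -0.01 and 0.01 m) or (x of eye0 in the frame of peg3 between -0.042 and 0.042 m and y of eye0 in the frame of peg3 between -0.01 and 0.01 m and z of eye0 in the frame of peg3 between -0.01 and 0.01 m) or (x of eye0 in the frame of peg4 between -0.042 and 0.042 m and y of eye0 in the frame of peg4 between -0.01 and 0.01 m and z of eye0 in the frame of peg4 between -0.01 and 0.01 m) or (x of eye0 in the frame of peg5 between -0.042 and 0.042 m and y of eye0 in the frame of peg5 between -0.01 and 0.01 m and z of eye0 in the frame of peg5 between -0.01 and 0.01 m)) and angle between each of gauge0, gauge1, gauge2, gauge3's own z axis and vertical below 0.3 rad and linear speed of each of gauge0, gauge1, gauge2, gauge3 below 0.03 m/s and ((x of eye1 in the frame of peg0 between -0.042 and 0.042 m and y of eye1 in the frame of peg0 between -0.01 and 0.01 m and z of eye1 in the frame of peg0 between -0.01 and 0.01 m) or (x of eye1 in the frame of peg1 between -0.042 and 0.042 m and y of eye1 in the frame of peg1 between -0.01 and 0.01 m and z of eye1 in the frame of peg1 between -0.01 and 0.01 m) or (x of eye1 in the frame of peg2 between -0.042 and 0.042 m and y of eye1 in the frame of peg2 between -0.01 and 0.01 m and z of eye1 in the frame of peg2 between -0.01 and 0.01 m) or (x of eye1 in the frame of peg3 between -0.042 and 0.042 m and y of eye1 in the frame of peg3 between -0.01 and 0.01 m and z of eye1 in the frame of peg3 between -0.01 and 0.01 m) or (x of eye1 in the frame of peg4 between -0.042 and 0.042 m and y of eye1 in the frame of peg4 between -0.01 and 0.01 m and z of eye1 in the frame of peg4 between -0.01 and 0.01 m) or (x of eye1 in the frame of peg5 between -0.042 and 0.042 m and y of eye1 in the frame of peg5 between -0.01 and 0.01 m and z of eye1 in the frame of peg5 between -0.01 and 0.01 m)) and ((x of eye2 in the frame of peg0 between -0.042 and 0.042 m and y of eye2 in the frame of peg0 between -0.01 and 0.01 m and z of eye2 in the frame of peg0 between -0.01 and 0.01 m) or (x of eye2 in the frame of peg1 between -0.042 and 0.042 m and y of eye2 in the frame of peg1 between -0.01 and 0.01 m and z of eye2 in the frame of peg1 between -0.01 and 0.01 m) or (x of eye2 in the frame of peg2 between -0.042 and 0.042 m and y of eye2 in the frame of peg2 between -0.01 and 0.01 m and z of eye2 in the frame of peg2 between -0.01 and 0.01 m) or (x of eye2 in the frame of peg3 between -0.042 and 0.042 m and y of eye2 in the frame of peg3 between -0.01 and 0.01 m and z of eye2 in the frame of peg3 between -0.01 and 0.01 m) or (x of eye2 in the frame of peg4 between -0.042 and 0.042 m and y of eye2 in the frame of peg4 between -0.01 and 0.01 m and z of eye2 in the frame of peg4 between -0.01 and 0.01 m) or (x of eye2 in the frame of peg5 between -0.042 and 0.042 m and y of eye2 in the frame of peg5 between -0.01 and 0.01 m and z of eye2 in the frame of peg5 between -0.01 and 0.01 m)) and ((x of eye3 in the frame of peg0 between -0.042 and 0.042 m and y of eye3 in the frame of peg0 between -0.01 and 0.01 m and z of eye3 in the frame of peg0 between -0.01 and 0.01 m) or (x of eye3 in the frame of peg1 between -0.042 and 0.042 m and y of eye3 in the frame of peg1 between -0.01 and 0.01 m and z of eye3 in the frame of peg1 between -0.01 and 0.01 m) or (x of eye3 in the frame of peg2 between -0.042 and 0.042 m and y of eye3 in the frame of peg2 between -0.01 and 0.01 m and z of eye3 in the frame of peg2 between -0.01 and 0.01 m) or (x of eye3 in the frame of peg3 between -0.042 and 0.042 m and y of eye3 in the frame of peg3 between -0.01 and 0.01 m and z of eye3 in the frame of peg3 between -0.01 and 0.01 m) or (x of eye3 in the frame of peg4 between -0.042 and 0.042 m and y of eye3 in the frame of peg4 between -0.01 and 0.01 m and z of eye3 in the frame of peg4 between -0.01 and 0.01 m) or (x of eye3 in the frame of peg5 between -0.042 and 0.042 m and y of eye3 in the frame of peg5 between -0.01 and 0.01 m and z of eye3 in the frame of peg5 between -0.01 and 0.01 m)) and horizontal distance between each of gauge0, gauge1, gauge2, gauge3 and ring0 above 0.065 m and horizontal distance between each of gauge0, gauge1, gauge2, gauge3 and ring1 above 0.065 m and horizontal distance between each of gauge0, gauge1, gauge2, gauge3 and ring2 above 0.065 m and horizontal distance between each of gauge1, gauge2, gauge3 and gauge0 above 0.07 m and horizontal distance between each of gauge2, gauge3 and gauge1 above 0.07 m and horizontal distance between gauge3 and gauge2 above 0.07 m and height (world z) of each of ring0, ring1, ring2 above 0.17 m and y of bar in the frame of fence between -0.0145 and -0.0105 m and x of bar in the frame of fence between -0.052 and -0.048 m and z of bar in the frame of fence below 0.003 m and angle between the x axis of bar and the x axis of fence, either way round below 0.025 rad and linear speed of bar below 0.01 m/s); the robot touches nothing.
It fails at once if a bystander (depth gauge, oil tin, slotted block, brush, jar) is shifted more than 40 mm (distance of any of depth_gauge, oil_tin, vee_block, brush, grease_jar from where it was at the start of the episode above 0.04 m).
It fails at once if a brass ring gauge is knocked off its peg (height (world z) of any of ring0, ring1, ring2 below 0.15 m).
It fails at once if a disc gauge is tipped over (angle between any of gauge0, gauge1, gauge2, gauge3's own z axis and vertical above 1 rad).
Of gauge0, gauge1, gauge2, gauge3 only 3 to 4 are there at a start; the rules pass over those that are not, and their reading is None.
Of ring0, ring1, ring2 only 2 to 2 are there at a start; the rules pass over those that are not, and their reading is None.
At some moment in a run one of bar may be knocked a few centimetres aside while the robot is not near it.
It also fails if it takes over 210 s, if anything falls off the work surface, if the arm or the gripper's body presses on something with over 40 N, if the wrist force passes 120 N, or if a joint passes its speed limit or range.

### The arm

A 7-joint arm with a two-finger parallel gripper is mounted at the origin on the work surface. World frame = base frame: x ahead of the robot, y to its left, z up, the work surface at z = 0. Lengths are in mm, angles in rad, forces in N, time in s.
With the tool pointing down it reaches from about 400 to 850 mm from the base axis. Payload 4.5 kg.
Tool frame: the origin (TCP) lies midway between the tips of the shut fingers; the grasp point (between the pads) lies 19 mm behind it (robot.grip_point_offset is the distance from the TCP to the grasp point, in mm); z points along the fingers, x is the direction in which the jaws open and shut, and the axes are right-handed (so a half turn about z gives the same grasp; the last joint's range is limited). The gripper opens to 88 mm and grips with 3 to 60 N. Pads are 18 mm wide; open, the fingers measure 123 mm over their backs; the gripper's body (75 mm by 187 mm) begins 45 mm behind the grasp point.
Start: joints at [1.27, 0.689, -0.195, 1.565, 0.157, 0.902, -0.215], TCP at [205.392, -590.311, 238.743] pointing down, gripper open.
Joint ranges: [-3.01, 3.01], [-0.46, 2.08], [-1.47, 1.51], [0.13, 2.56], [-1, 4.14], [0.04, 2.09], [-2.66, 2.66]. Speed limits (rad/s): [2.57, 2.57, 3.14, 3.14, 3.14, 3.14, 3.14].

### API

Orientations are given as a 3x3 rotation matrix whose columns are the frame's x, y, z axes.
In Python, from workcell import robot gives the robot as it stands.
- The arm moves only by the tool servo_tool, never from a script. Its argument "rows" is a list of rows, each a list of 5 numbers: the finger opening in mm, from 0 to 88.1, then the shift along the tool's x, y, z in mm, then the turn about the tool's z in rad. In form: [[jaw, x, y, z, roll], ...]. A call has 1 to 12 rows; each row shifts and turns the commanded pose from where the row before left it, along the tool's axes as they then stand; what a row does not reach is not made up. A row lasts 1/10 s, in which the tool goes at most 50 mm and 8.59 degrees, less where a joint would pass 70% of its speed; a pose out of reach is approached as far as the arm can. A call is refused whole if a number of a shift passes 50 or a number of a turn 0.15, either way. A call with a gripper value outside its range is refused whole. The fingers move at their own pace and stop on an object; "grip_force" is the grip in N (left out, the last holds). Time passes only in rows, so rows that do not move let the fingers close. It gives the time, the measured TCP pose, the force and the opening at its end, in the units of the state.
- robot.get_obs(): the state, without advancing time (a new reading comes with each control period).
- robot.read_camera(name): name is "scene" or "top"; returns a dict with "color" (400x640x3 uint8, red, green, blue), "fx", "fy", "cx", "cy" (pixels), "view" (4x4, takes a point from world to camera coordinates). Camera axes: x right, y down, z forward; pixel columns grow to the right and rows downward; lengths in mm; the calibration is good to about 2 mm. A picture is of the moment at which its call begins. There is no depth.
- robot.finish_job(): hands the job in, once; it reports no verdict.
The state is a dict: "time_s": time; "joint_positions": joint angles; "dq": joint speeds; "joint_efforts": joint torques, N m; "tool_pos": TCP position; "eef_rot": TCP orientation; "force": force on the tool from outside, world axes, zero at the start; "wrist_torque": the same for the moment, N m; "grip_width": opening from 0.0 (shut) to 1.0 (fully open).
Only numpy, scipy, OpenCV 4.12 (cv2) and the standard library are available. Lean on these libraries where they do the work, as an engineer would, in place of code of your own. Each camera call takes 0.05 s, during which the arm holds its last target.

## Working session

There is one attempt and no reset: what is moved stays moved. The work goes in short steps, Python scripts to look and compute and a tool call to move; the robot and the scene stay as the last step left them, time stands still between calls to the robot, and variables do not carry over. Pictures are saved under pics/ and viewed, and the job is handed in when it is done.

Besides the shell and the picture viewer there is one more tool, called after "Request:" in YAML: its name, and indented under it one key for each argument. servo_tool: Moves the arm, as the interface text tells. Its arguments: {"type":"object","properties":{"rows":{"type":"array"},"grip_force":{"type":"number"}},"required":["rows"]}

```bash
ls; mkdir -p pics; python3 - <<'E'
from workcell import robot
import cv2
o=robot.get_obs()
for k,v in o.items(): print(k,v)
for n in("scene","top"):
    c=robot.read_camera(n); cv2.imwrite(f"pics/{n}0.png",c["color"][:,:,::-1])
    print(n,c["fx"],c["fy"],c["cx"],c["cy"],c["view"])
E
```

```text
pics
time_s 0.0
joint_positions [ 1.26979799  0.68997826 -0.1944931   1.5663561   0.15731791  0.90249758
 -0.2151116 ]
dq [-0.00062818 -0.00070275 -0.00195915  0.00110458 -0.0001936   0.0002827
 -0.00097226]
joint_efforts [-2.48631040e-04 -5.27561617e+01 -1.26695249e+00 -1.53429848e+01
 -5.26419317e-02  6.55436539e-03  1.76691692e-04]
tool_pos [ 205.08911804 -589.71617704  237.9098678 ]
eef_rot [[ 3.28643440e-01 -9.44453765e-01 -7.57918102e-04]
 [-9.44452277e-01 -3.28644274e-01  1.68443884e-03]
 [-1.83996005e-03  1.62237702e-04 -9.99998294e-01]]
force [-0.16004049  0.09022358  0.06047195]
wrist_torque [-0.00109521  0.01368805  0.00151086]
grip_width 0.9989438714473549
scene 395.23837475871466 395.23837475871466 323.6625768473814 200.5670519916713 [[-7.18776858e-01  6.95049897e-01 -1.62932071e-02  3.82812084e+02]
 [ 5.16985744e-01  5.18671213e-01 -6.80959554e-01 -1.90380642e+02]
 [-4.64850051e-01 -4.97881324e-01 -7.32139753e-01  1.27988385e+03]
 [ 0.00000000e+00  0.00000000e+00  0.00000000e+00  1.00000000e+00]]
top 501.55989699471814 501.55989699471814 318.2648800018591 188.66299389488583 [[ 1.78163744e-03 -9.99983171e-01 -5.52113756e-03  2.69562453e+01]
 [-9.89904236e-01 -9.81131810e-04 -1.41734405e-01  5.73762667e+02]
 [ 1.41726603e-01  5.71791678e-03 -9.89889325e-01  1.25597943e+03]
 [ 0.00000000e+00  0.00000000e+00  0.00000000e+00  1.00000000e+00]]
```

View pics/scene0.png

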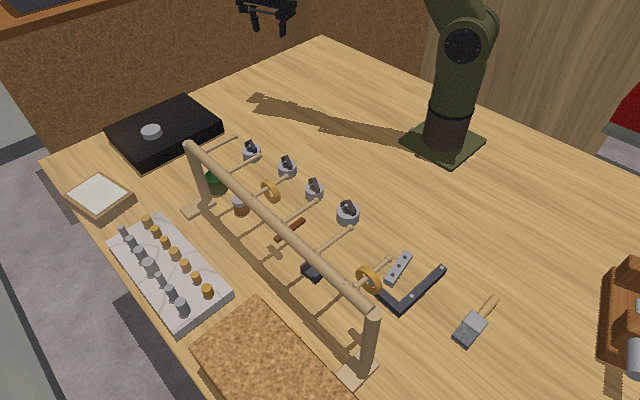

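View pics/top0.png

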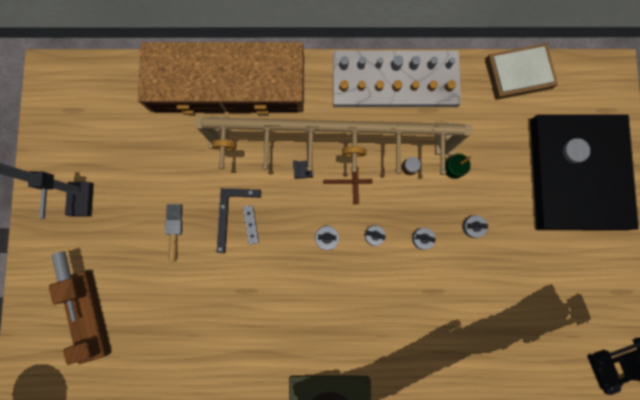

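```bash
python3 - <<'E'
import cv2
t=cv2.imread("pics/top0.png"); s=cv2.imread("pics/scene0.png")
def crop(im,x0,y0,x1,y1,k,n): cv2.imwrite(n,cv2.resize(im[y0:y1,x0:x1],None,fx=k,fy=k,interpolation=cv2.INTER_CUBIC))
crop(t,300,205,500,260,4,"pics/a1.png")
crop(t,195,110,335,260,4,"pics/a2.png")
crop(t,330,110,480,190,5,"pics/a3.png")
crop(s,180,125,380,255,4,"pics/a4.png")
crop(s,320,220,480,340,5,"pics/a5.png")
E
```

```text
(no output)
```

View pics/a1.png

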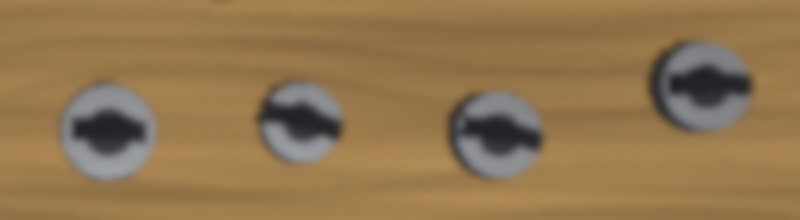

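View pics/a2.png

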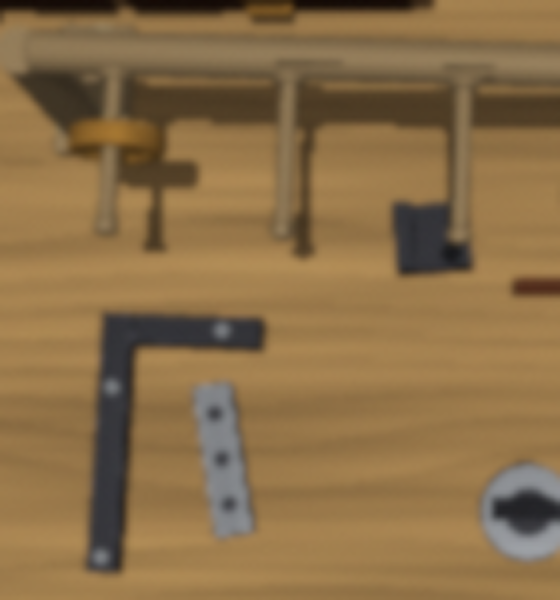

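View pics/a3.png

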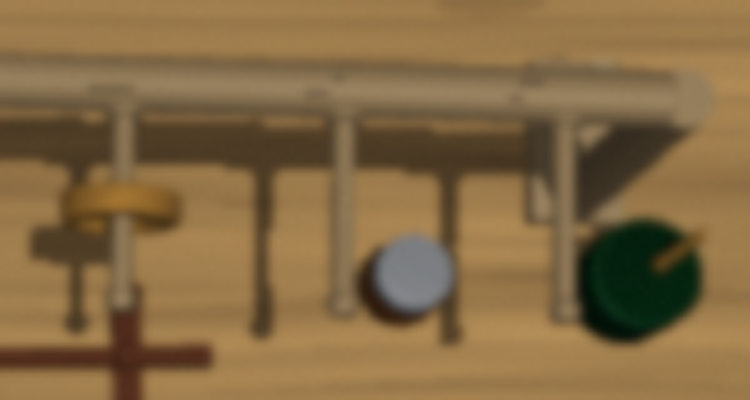

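View pics/a4.png

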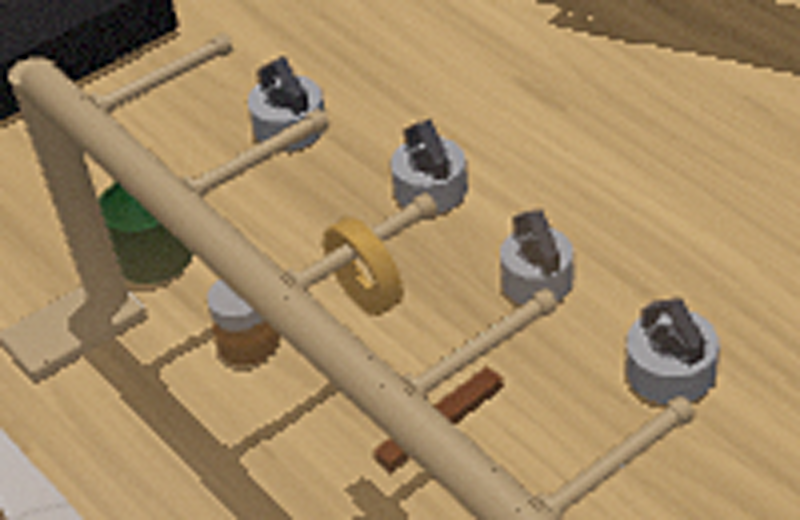

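View pics/a5.png

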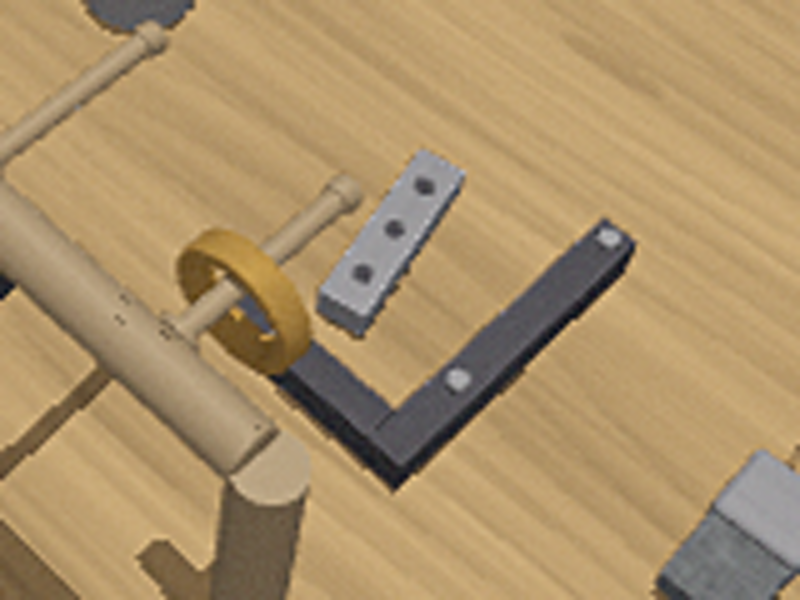

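```bash
cat > h.py <<'E'
import numpy as np
K={"scene":(395.23837,323.66258,200.56705,np.array([[-7.18776858e-01,6.95049897e-01,-1.62932071e-02,3.82812084e+02],[5.16985744e-01,5.18671213e-01,-6.80959554e-01,-1.90380642e+02],[-4.64850051e-01,-4.97881324e-01,-7.32139753e-01,1.27988385e+03]])),
"top":(501.5599,318.26488,188.66299,np.array([[1.78163744e-03,-9.99983171e-01,-5.52113756e-03,2.69562453e+01],[-9.89904236e-01,-9.81131810e-04,-1.41734405e-01,5.73762667e+02],[1.41726603e-01,5.71791678e-03,-9.89889325e-01,1.25597943e+03]]))}
def ray(n,u,v):
    f,cx,cy,V=K[n];R=V[:,:3];c=-R.T@V[:,3]
    return c,R.T@np.array([(u-cx)/f,(v-cy)/f,1])
def atz(n,u,v,z):
    c,d=ray(n,u,v);return c+d*(z-c[2])/d[2]
def proj(n,P):
    f,cx,cy,V=K[n];p=V[:,:3]@np.asarray(P,float)+V[:,3];return np.array([f*p[0]/p[2]+cx,f*p[1]/p[2]+cy])
def tri(a,b):
    A=[];B=[]
    for n,(u,v) in (("top",a),("scene",b)):
        c,d=ray(n,u,v);d/=np.linalg.norm(d);M=np.eye(3)-np.outer(d,d);A.append(M);B.append(M@c)
    A=np.vstack(A);B=np.hstack(B);x=np.linalg.lstsq(A,B,rcond=None)[0];return x,np.linalg.norm(A@x-B)
E
cat > m.py <<'E'
from h import *
np.set_printoptions(precision=1,suppress=True)
C=lambda p,o,k:np.array(p)/k+np.array(o)
t1=lambda p:C(p,(300,205),4); t2=lambda p:C(p,(195,110),4); t3=lambda p:C(p,(330,110),5)
s4=lambda p:C(p,(180,125),4); s5=lambda p:C(p,(320,220),5)
print("gauges")
for c in [(108,131),(301,122),(497,135),(706,86)]: print(atz("top",*t1(c),30))
print("handle ends z47")
for a,b in [((72,129),(145,130)),((262,113),(340,130)),((460,126),(540,137)),((670,84),(750,87))]:
    A=atz("top",*t1(a),47);B=atz("top",*t1(b),47);print(A,B,(A+B)/2,np.linalg.norm(A-B),np.arctan2(-(B-A)[0],-(B-A)[1])) # yaw = rot of y axis
print("scene gauges disc top centres")
for c in [(285,97),(430,170),(537,257),(672,352)]: print(atz("scene",*s4(c),30))
print("pegs")
for n,e,b,s in [(0,t3((565,315)),t3((567,118)),s4((224,45))),(1,t3((342,307)),t3((345,110)),s4((320,121))),(2,t3((120,302)),t3((124,100)),s4((432,205))),(3,t2((456,244)),t2((463,78)),s4((548,300))),(4,t2((283,234)),t2((288,72)),s4((684,410))),(5,t2((105,228)),t2((115,68)),s5((345,192)))]:
    E=atz("top",*e,210);Bs=atz("top",*b,210);x,r=tri(e,s);print(n,E,Bs,np.arctan2((Bs-E)[1],(Bs-E)[0]),"tri",x,r)
print("fence z22")
for p in [(134,347),(121,570),(263,349),(105,315),(87,570)]: print(atz("top",*t2(p),22))
for p in [(385,428),(600,222),(280,370)]: print("s",atz("scene",*s5(p),22))
print("bar z18")
P=[atz("top",*t2(p),18) for p in [(193,390),(233,382),(255,528),(216,538)]]
for p in P: print(p)
print(sum(P)/4, np.linalg.norm(P[0]-P[1]),np.linalg.norm(P[2]-P[1]))
Q=[atz("scene",*s5(p),18) for p in [(424,150),(465,175),(360,320),(319,294)]]
for p in Q: print(p)
print(sum(Q)/4)
E
python3 m.py
```

```text
gauges
[447.8   5.1  30. ]
[ 453.8 -119.    30. ]
[ 445.6 -244.6   30. ]
[ 477.3 -379.9   30. ]
handle ends z47
[448.3  28.2  47. ] [447.7 -18.1  47. ] [448.   5.  47.] 46.31817376248796 0.012118385222793585
[458.6 -92.5  47. ] [ 447.9 -141.8   47. ] [ 453.2 -117.1   47. ] 50.45243351362286 0.21328276566936027
[ 450.5 -217.8   47. ] [ 443.7 -268.3   47. ] [ 447.1 -243.1   47. ] 50.90896154157127 0.13530358661095201
[ 477.3 -351.9   47. ] [ 475.5 -402.5   47. ] [ 476.4 -377.2   47. ] 50.69703967864548 0.03617895542657529
scene gauges disc top centres
[ 479.  -377.1   30. ]
[ 454.  -233.7   30. ]
[ 459.6 -112.4   30. ]
[456.7  14.2  30. ]
pegs
0 [ 585.4 -254.1  210. ] [ 676.5 -258.   210. ] -0.04338124117498744 tri [ 585.7 -254.7  206.2] 0.6547132479130585
1 [ 589.  -153.8  210. ] [ 680.2 -157.1  210. ] -0.0358147946855627 tri [ 588.9 -153.7  207.4] 1.0681742880379212
2 [591.2 -53.8 210. ] [684.9 -56.4 210. ] -0.027797520930767997 tri [590.1 -52.5 208.3] 2.7332912247847845
3 [589.8  47.8 210. ] [686.   44.2 210. ] -0.037119122439956284 tri [591.2  47.  206.6] 1.6605003936095224
4 [595.4 145.5 210. ] [689.5 144.2 210. ] -0.013763181993490763 tri [595.6 146.5 206.4] 1.0377596198447925
5 [598.8 246.3 210. ] [691.8 243.3 210. ] -0.0323146997726409 tri [599.3 246.8 207.3] 0.07585038915079059
fence z22
[554.8 263.1  22. ]
[409.8 267.5  22. ]
[553.6 178.5  22. ]
[576.  282.7  22. ]
[409.8 289.5  22. ]
s [570.3 270.2  22. ]
s [414.3 274.   22. ]
s [581.4 219.5  22. ]
bar z18
[527.  224.3  18. ]
[532.3 198.2  18. ]
[437.1 182.   18. ]
[430.6 207.2  18. ]
[481.7 203.   18. ] 26.64604944048054 96.54604741388692
[437.5 188.4  18. ]
[435.2 211.6  18. ]
[533.9 227.   18. ]
[536.7 205.   18. ]
[485.8 208.   18. ]
```

```bash
cat > ov.py <<'E'
from h import *
import cv2
def draw(name,im,box,k,polys,out):
    x0,y0,x1,y1=box
    c=cv2.resize(im[y0:y1,x0:x1],None,fx=k,fy=k,interpolation=cv2.INTER_CUBIC)
    for pts,closed,col in polys:
        q=np.array([proj(name,p) for p in pts]); q=(q-[x0,y0]+0.5)*k-0.5
        cv2.polylines(c,[np.round(q*8).astype(np.int32)],closed,col,1,cv2.LINE_AA,shift=3)
    cv2.imwrite(out,c)
def frame(x,y,yaw,z=0):
    R=np.array([[np.cos(yaw),-np.sin(yaw),0],[np.sin(yaw),np.cos(yaw),0],[0,0,1]])
    return lambda pts:[R@np.array(p,float)+[x,y,z] for p in pts]
def gauge(x,y,yaw,D,z=0):
    f=frame(x,y,yaw,z);r=D/2
    ci=lambda h:[(r*np.cos(a),r*np.sin(a),h) for a in np.linspace(0,6.283,40)]
    H=[(0,-24,30),(0,-24,46),(0,0,68),(0,24,46),(0,24,30)]
    return [(f(ci(30)),True,(0,255,0)),(f(ci(0)),True,(0,200,0)),(f(H),False,(0,0,255))]
def bar(x,y,yaw):
    f=frame(x,y,yaw);b=lambda h:[(-50,-12.5,h),(50,-12.5,h),(50,12.5,h),(-50,12.5,h)]
    return [(f(b(18)),True,(0,255,0)),(f(b(0)),True,(0,150,0))]
def fence(x,y,yaw):
    f=frame(x,y,yaw);b=lambda h:[(0,0,h),(-150,0,h),(-150,20,h),(20,20,h),(20,-85,h),(0,-85,h)]
    return [(f(b(22)),True,(0,0,255)),(f(b(0)),True,(0,0,150))]
def pegs(x,y,yaw):
    f=frame(x,y,yaw);o=[]
    for i in range(6): o.append((f([(-51,100*i,210),(41,100*i,210)]),False,(255,0,255)));o.append((f([(-51,100*i-7,210),(-51,100*i+7,210)]),False,(255,0,255)))
    o.append((f([(54,-50,210),(54,550,210)]),False,(255,0,255)))
    return o
E
cat > mo.py <<'E'
from ov import *
G=[(448.8,6,0.012,62),(454.8,-118,.2,52),(446.6,-243.7,.135,56),(478.3,-379,.036,58)]
P=[]
for g in G:P+=gauge(*g)
P+=bar(482.7,204,.165-0)+fence(555.8,264,-.03)+pegs(637,-255,-.03)
t=cv2.imread("pics/top0.png"); s=cv2.imread("pics/scene0.png")
draw("top",t,(300,205,500,260),4,P,"pics/b1.png")
draw("top",t,(195,110,335,260),4,P,"pics/b2.png")
draw("top",t,(330,110,480,190),5,P,"pics/b3.png")
draw("scene",s,(180,125,380,255),4,P,"pics/b4.png")
draw("scene",s,(320,220,480,340),5,P,"pics/b5.png")
E
python3 mo.py
```

```text
(no output)
```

View pics/b1.png

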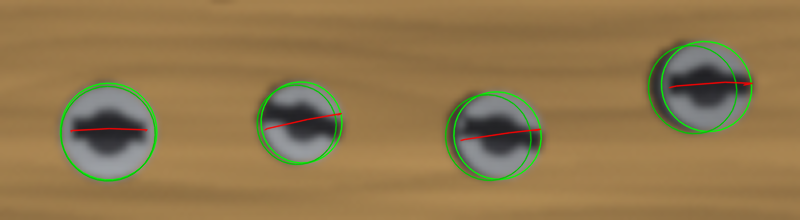

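View pics/b2.png

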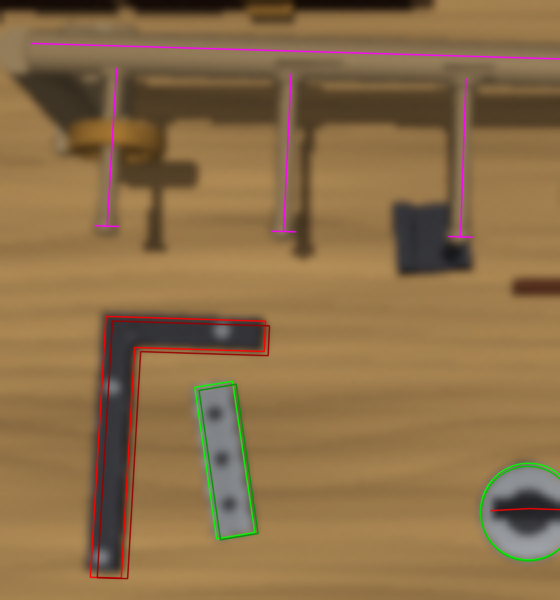

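View pics/b4.png

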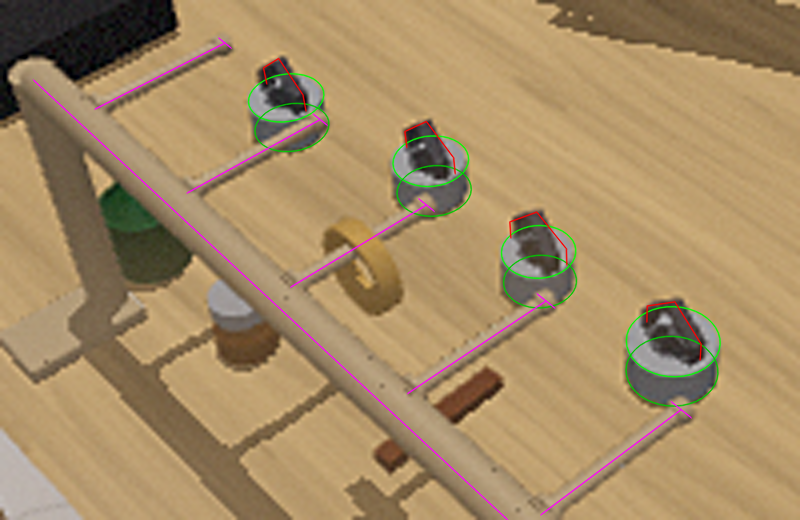

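View pics/b5.png

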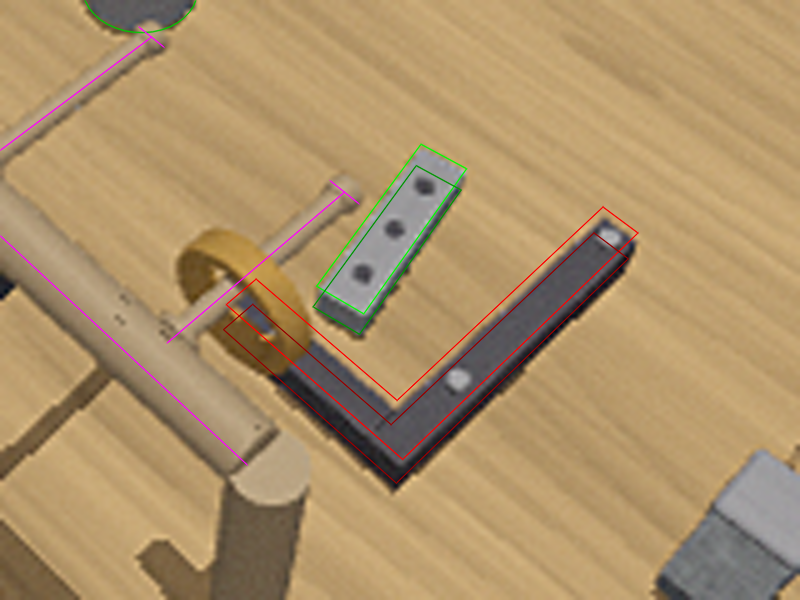

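View pics/b3.png

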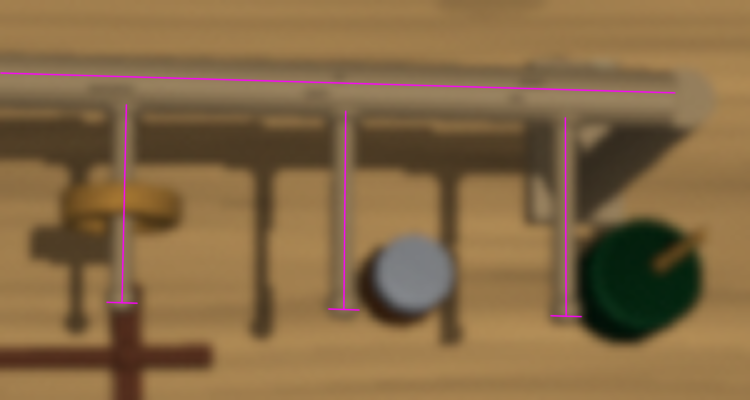

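```bash
cat > go.py <<'E'
import sys,numpy as np
from workcell import robot
# usage: go.py x y z yaw step  : suggest rows; yaw = gauge yaw (tool x at -pi/2+yaw)
def main():
    o=robot.get_obs();p=o["tool_pos"];R=o["eef_rot"]
    print("t %.1f"%o["time_s"],"p",np.round(p,1),"yaw %.3f"%(np.arctan2(R[1,0],R[0,0])+np.pi/2),"F",np.round(o["force"],1),"jaw %.1f"%(o["grip_width"]*88.1),"zaxis",np.round(R[:,2],3))
    if len(sys.argv)<5: return
    x,y,z,yaw,st=[float(a) for a in sys.argv[1:6]]
    d=np.array([x,y,z])-p
    a0=np.arctan2(R[1,0],R[0,0]);a1=-np.pi/2+yaw
    roll=-(a1-a0)
    n=max(1,int(np.ceil(max(np.linalg.norm(d)/st,abs(roll)/.12))))
    a=a0;out=[]
    for i in range(n):
        # shift along axes standing at the row's start
        tx=np.array([np.cos(a),np.sin(a),0]);ty=np.array([np.sin(a),-np.cos(a),0])
        s=d/n
        out.append([round(float(s@tx),1),round(float(s@ty),1),round(float(-s[2]),1),round(float(roll/n),3)]);a-=roll/n
    print("delta",np.round(d,1),"roll %.3f"%roll)
    for r in out: print(r)
main()
E
python3 go.py 478.3 -379 120 -0.036 45
```

```text
t 0.1 p [ 205.1 -589.8  238. ] yaw 0.335 F [ 0.3 -0.3  0.2] jaw 88.2 zaxis [-0.001  0.001 -1.   ]
delta [ 273.2  210.8 -118. ] roll 0.371
[-12.1, -36.4, 13.1, 0.041]
[-13.6, -35.8, 13.1, 0.041]
[-15.1, -35.2, 13.1, 0.041]
[-16.5, -34.6, 13.1, 0.041]
[-17.9, -33.9, 13.1, 0.041]
[-19.3, -33.1, 13.1, 0.041]
[-20.7, -32.3, 13.1, 0.041]
[-22.0, -31.4, 13.1, 0.041]
[-23.3, -30.5, 13.1, 0.041]
```

Request:
servo_tool:
  rows:
    - [88,-12,-36.4,13,0.041]
    - [88,-13.6,-35.8,13,0.041]
    - [88,-15,-35.2,13,0.041]
    - [88,-16.5,-34.6,13,0.041]
    - [88,-18,-34,13,0.041]
    - [88,-19.3,-33,13,0.041]
    - [88,-20.7,-32.3,13,0.041]
    - [88,-22,-31.4,13,0.041]
    - [88,-23.3,-30.5,13,0.043]
    - [88,0,0,0,0]
    - [88,0,0,0,0]
  grip_force: 40

```text
time_s: 1.2
tool_pos: [478.9, -378.3, 121.0]
eef_rot: [[-0.033, -0.999, -0.001], [-0.999, 0.033, 0.001], [-0.001, 0.001, -1.0]]
force: [-0.4, -1.6, -0.3]
grip_width: 0.996
```

```bash
python3 go.py 478.3 -379 9 -0.036 25
```

```text
t 1.2 p [ 478.9 -378.3  121. ] yaw -0.033 F [-0.4 -1.6 -0.3] jaw 87.8 zaxis [-0.001  0.001 -1.   ]
delta [  -0.6   -0.7 -112. ] roll 0.003
[0.1, 0.1, 22.4, 0.001]
[0.1, 0.1, 22.4, 0.001]
[0.1, 0.1, 22.4, 0.001]
[0.1, 0.1, 22.4, 0.001]
[0.1, 0.1, 22.4, 0.001]
```

Request:
servo_tool:
  rows:
    - [88,0.6,0.6,25,0]
    - [88,0,0,25,0]
    - [88,0,0,25,0]
    - [88,0,0,22,0]
    - [88,0,0,10,0]
    - [88,0,0,5,0]
    - [88,0,0,0,0]

```text
time_s: 1.9
tool_pos: [477.3, -380.9, 9.9]
eef_rot: [[-0.037, -0.999, -0.0], [-0.999, 0.037, -0.0], [0.001, 0.0, -1.0]]
force: [-0.5, 0.3, 0.5]
grip_width: 1.001
```

```bash
python3 - <<'E'
from workcell import robot
import cv2
s=robot.read_camera("scene")["color"][:,:,::-1]; t=robot.read_camera("top")["color"][:,:,::-1]
cv2.imwrite("pics/c1.png",cv2.resize(s[100:240,170:350],None,fx=4,fy=4,interpolation=2))
cv2.imwrite("pics/c2.png",cv2.resize(t[180:280,400:540],None,fx=4,fy=4,interpolation=2))
E
```

```text
(no output)
```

View pics/c1.png

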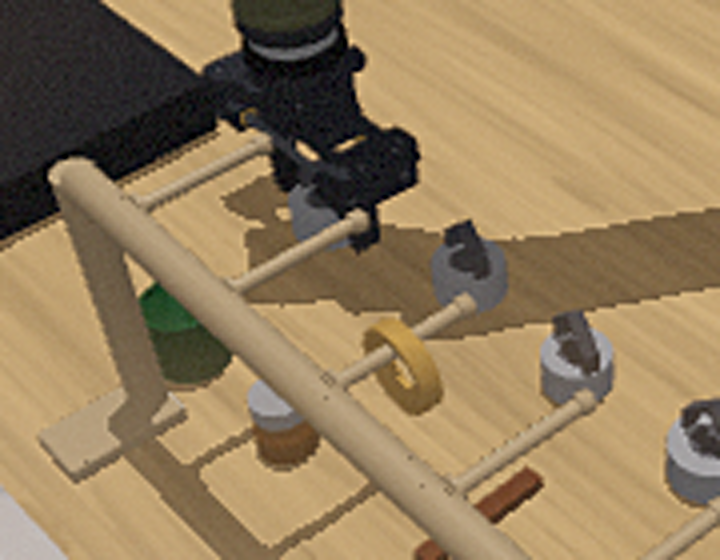

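The fingers straddle the disc (about 325,220 in the crop) and there is no contact force, so I'm closing.

Request:
servo_tool:
  rows:
    - [50,0,0,0,0]
    - [50,0,0,0,0]
    - [50,0,0,0,0]
    - [50,0,0,0,0]
    - [50,0,0,0,0]
    - [50,0,0,0,0]
    - [50,0,0,-4,0]
    - [50,0,0,-10,0]
    - [50,0,0,-15,0]
    - [50,0,0,-20,0]
  grip_force: 40

```text
time_s: 3.0
tool_pos: [477.3, -380.0, 59.3]
eef_rot: [[-0.036, -0.999, -0.001], [-0.999, 0.036, 0.0], [-0.0, 0.001, -1.0]]
force: [1.3, -0.6, -4.8]
grip_width: 0.648
```

```bash
python3 go.py 525 -254 175 -0.03 25
```

```text
t 3.0 p [ 477.3 -380.    59.3] yaw -0.036 F [ 1.3 -0.6 -4.8] jaw 57.1 zaxis [-0.001  0.    -1.   ]
delta [ 47.7 126.  115.7] roll -0.006
[-16.0, -5.4, -14.5, -0.001]
[-16.0, -5.4, -14.5, -0.001]
[-15.9, -5.4, -14.5, -0.001]
[-15.9, -5.4, -14.5, -0.001]
[-15.9, -5.4, -14.5, -0.001]
[-15.9, -5.5, -14.5, -0.001]
[-15.9, -5.5, -14.5, -0.001]
[-15.9, -5.5, -14.5, -0.001]
```

Request:
servo_tool:
  rows:
    - [50,-6,-2,-24,0]
    - [50,-14,-6,-24,0]
    - [50,-20,-8,-24,0]
    - [50,-20,-8,-20,0]
    - [50,-20,-8,-14,-0.006]
    - [50,-20,-6,-10,0]
    - [50,-15,-5,0,0]
    - [50,-10,-4,0,0]
    - [50,-4,-2,0,0]
    - [50,0,0,0,0]
    - [50,0,0,0,0]

```text
time_s: 4.1
tool_pos: [530.4, -254.0, 174.2]
eef_rot: [[-0.032, -0.999, -0.001], [-0.999, 0.032, -0.001], [0.001, 0.001, -1.0]]
force: [-0.6, -0.1, -5.5]
grip_width: 0.651
```

```bash
python3 go.py 530 -250.8 175.5 -0.03 25; python3 - <<'E'
from workcell import robot
import cv2
from ov import *
s=robot.read_camera("scene")["color"][:,:,::-1].copy(); t=robot.read_camera("top")["color"][:,:,::-1].copy()
P=pegs(636,-254,-.03)+gauge(528,-250,-.03,58,165)
draw("scene",s,(170,90,350,240),4,P,"pics/d1.png")
draw("top",t,(380,100,500,240),4,P,"pics/d2.png")
E
```

```text
t 4.1 p [ 530.4 -254.   174.2] yaw -0.032 F [-0.6 -0.1 -5.5] jaw 57.4 zaxis [-0.001 -0.001 -1.   ]
delta [-0.4  3.2  1.3] roll -0.002
[-3.2, 0.5, -1.3, -0.002]
```

View pics/d1.png

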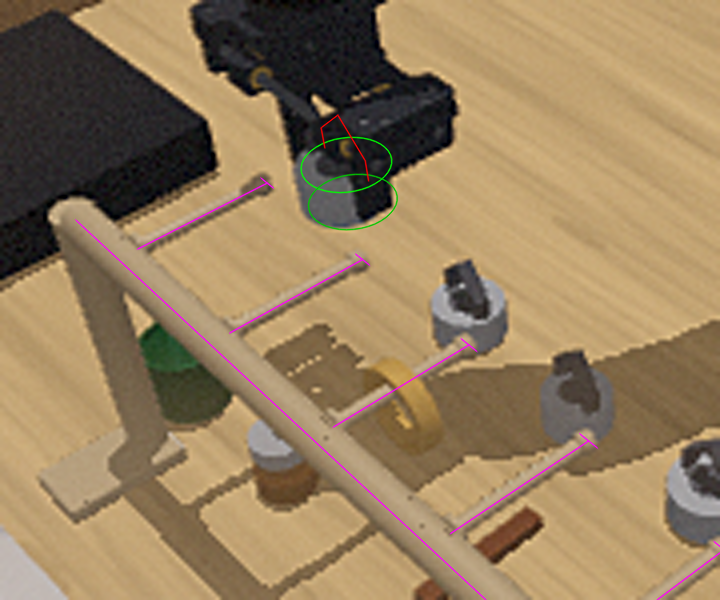

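View pics/d2.png

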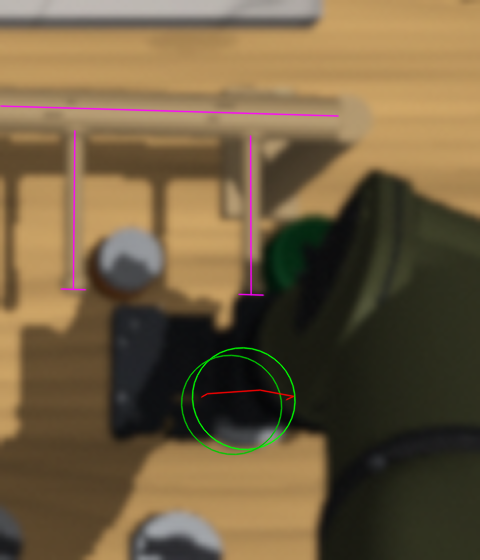

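Request:
servo_tool:
  rows:
    - [50,-3.2,0,-1.5,0]
    - [50,0,-10,0,0]
    - [50,0,-12,0,0]
    - [50,0,-12,0,0]
    - [50,0,-12,0,0]
    - [50,0,-12,0,0]
    - [50,0,-12,0,0]
    - [50,0,-12,0,0]
    - [50,0,-10,0,0]
    - [50,0,-6,0,0]
    - [50,0,0,0,0]

```text
time_s: 5.3
tool_pos: [630.4, -252.2, 176.0]
eef_rot: [[-0.029, -1.0, 0.001], [-1.0, 0.029, 0.0], [-0.0, -0.001, -1.0]]
force: [0.4, 0.1, -4.7]
grip_width: 0.647
```

```bash
python3 go.py 628 -253.8 166 -0.03 25; python3 - <<'E'
from workcell import robot
from ov import *
s=robot.read_camera("scene")["color"][:,:,::-1].copy()
draw("scene",s,(170,90,350,240),4,[],"pics/e1.png")
E
```

```text
t 5.3 p [ 630.4 -252.2  176. ] yaw -0.029 F [ 0.4  0.1 -4.7] jaw 57.0 zaxis [ 0.001  0.    -1.   ]
delta [ -2.4  -1.6 -10. ] roll 0.001
[1.7, 2.4, 10.0, 0.001]
```

View pics/e1.png

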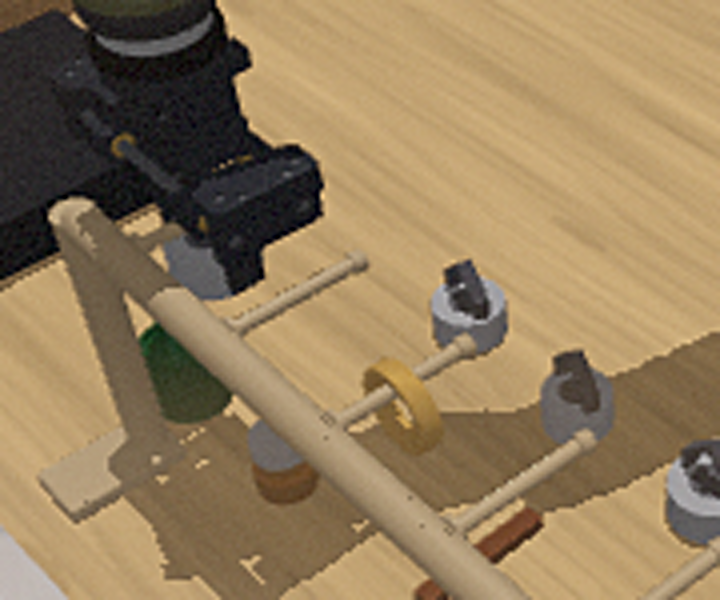

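Request:
servo_tool:
  rows:
    - [50,1.7,2,4,0]
    - [50,0,0,3,0]
    - [50,0,0,2,0]
    - [50,0,0,0,0]
    - [50,0,0,0,0]

```text
time_s: 5.85
tool_pos: [627.2, -254.3, 167.2]
eef_rot: [[-0.03, -1.0, 0.0], [-1.0, 0.03, -0.0], [0.0, -0.0, -1.0]]
force: [0.7, 0.7, -4.8]
grip_width: 0.648
```

Request:
servo_tool:
  rows:
    - [50,0,0,1.5,0]
    - [50,0,0,1,0]
    - [50,0,0,0,0]
    - [50,0,0,0,0]

```text
time_s: 6.25
tool_pos: [628.1, -253.6, 165.9]
eef_rot: [[-0.03, -1.0, 0.002], [-1.0, 0.03, 0.0], [-0.0, -0.002, -1.0]]
force: [-1.6, 3.0, 6.0]
grip_width: 0.655
```

Request:
servo_tool:
  rows:
    - [62,0,0,-0.5,0]
    - [70,0,0,0,0]
    - [78,0,0,0,0]
    - [84,0,0,0,0]
    - [84,0,0,0,0]
    - [84,0,0,-10,0]
    - [84,0,0,-25,0]
    - [84,0,0,-30,0]
    - [84,0,0,-30,0]
    - [84,0,0,0,0]

```text
time_s: 7.25
tool_pos: [630.0, -255.5, 266.0]
eef_rot: [[-0.031, -0.999, 0.01], [-1.0, 0.031, -0.004], [0.003, -0.01, -1.0]]
force: [-0.0, -0.5, 1.0]
grip_width: 0.951
```

```bash
python3 go.py 446.6 -243.7 265 -0.135 40; python3 - <<'E'
from workcell import robot
from ov import *
s=robot.read_camera("scene")["color"][:,:,::-1].copy()
draw("scene",s,(170,90,350,240),4,[],"pics/f1.png")
E
```

```text
t 7.2 p [ 630.  -255.5  266. ] yaw -0.031 F [-0.  -0.5  1. ] jaw 83.8 zaxis [ 0.01  -0.004 -1.   ]
delta [-183.4   11.8   -1. ] roll 0.104
[-1.2, 36.7, 0.2, 0.021]
[-0.5, 36.8, 0.2, 0.021]
[0.3, 36.8, 0.2, 0.021]
[1.1, 36.7, 0.2, 0.021]
[1.8, 36.7, 0.2, 0.021]
```

View pics/f1.png

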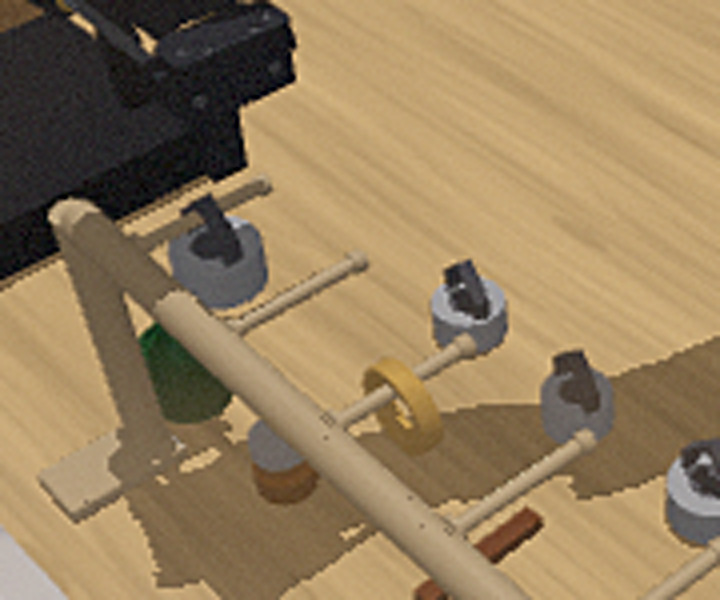

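Gauge on peg0 is hanging (crop 218,260). Now the second gauge, D56.

Request:
servo_tool:
  rows:
    - [88,-1.2,36.7,0,0.021]
    - [88,-0.5,36.8,5,0.021]
    - [88,0.3,36.8,20,0.021]
    - [88,1,36.7,30,0.021]
    - [88,1.8,36.7,40,0.021]
    - [88,0,0,45,0]
    - [88,0,0,20,0]
    - [88,0,0,0,0]
    - [88,0,0,0,0]

```text
time_s: 8.2
tool_pos: [446.6, -242.5, 103.4]
eef_rot: [[-0.135, -0.991, -0.001], [-0.991, 0.135, 0.0], [-0.0, 0.001, -1.0]]
force: [0.8, -0.2, -0.7]
grip_width: 0.996
```

```bash
python3 go.py 446.6 -243.7 9.5 -0.135 25
```

```text
t 8.2 p [ 446.6 -242.5  103.4] yaw -0.135 F [ 0.8 -0.2 -0.7] jaw 87.8 zaxis [-0.001  0.    -1.   ]
delta [ -0.   -1.2 -93.9] roll -0.000
[0.3, -0.0, 23.5, -0.0]
[0.3, -0.0, 23.5, -0.0]
[0.3, -0.0, 23.5, -0.0]
[0.3, -0.0, 23.5, -0.0]
```

Request:
servo_tool:
  rows:
    - [88,1,0,25,0]
    - [88,0,0,25,0]
    - [88,0,0,25,0]
    - [88,0,0,12,0]
    - [88,0,0,6,0]
    - [88,0,0,0,0]
    - [50,0,0,0,0]
    - [50,0,0,0,0]
    - [50,0,0,0,0]
    - [50,0,0,0,0]
    - [50,0,0,0,0]
    - [50,0,0,0,0]

```text
time_s: 9.4
tool_pos: [446.8, -243.9, 10.8]
eef_rot: [[-0.135, -0.991, 0.001], [-0.991, 0.135, -0.001], [0.001, -0.001, -1.0]]
force: [-1.1, -0.3, 5.6]
grip_width: 0.628
```

Request:
servo_tool:
  rows:
    - [50,0,0,-4,0]
    - [50,0,0,-10,0]
    - [50,0,0,-15,0]
    - [50,0,0,-20,0]
    - [50,0,0,0,0]

```text
time_s: 9.9
tool_pos: [447.5, -244.0, 61.3]
eef_rot: [[-0.135, -0.991, 0.003], [-0.991, 0.135, -0.001], [0.001, -0.003, -1.0]]
force: [0.5, 0.0, -4.7]
grip_width: 0.628
```

```bash
python3 go.py 530 -151 175.5 -0.03 22
```

```text
t 9.9 p [ 447.5 -244.    61.3] yaw -0.135 F [ 0.5  0.  -4.7] jaw 55.3 zaxis [ 0.003 -0.001 -1.   ]
delta [ 82.5  93.  114.2] roll -0.105
[-12.9, -8.6, -14.3, -0.013]
[-12.8, -8.8, -14.3, -0.013]
[-12.7, -9.0, -14.3, -0.013]
[-12.6, -9.1, -14.3, -0.013]
[-12.4, -9.3, -14.3, -0.013]
[-12.3, -9.5, -14.3, -0.013]
[-12.2, -9.6, -14.3, -0.013]
[-12.1, -9.8, -14.3, -0.013]
```

Request:
servo_tool:
  rows:
    - [50,-6,-4,-22,-0.013]
    - [50,-12,-8,-24,-0.013]
    - [50,-15,-10,-22,-0.013]
    - [50,-17,-12,-18,-0.013]
    - [50,-17,-12,-14,-0.013]
    - [50,-14,-12,-10,-0.013]
    - [50,-10,-9,-5,-0.013]
    - [50,-6,-5,0,-0.014]
    - [50,-2.5,-2,0,0]
    - [50,0,0,0,0]
    - [50,0,0,0,0]

```text
time_s: 11.0
tool_pos: [528.0, -151.7, 173.7]
eef_rot: [[-0.032, -0.999, -0.002], [-0.999, 0.032, -0.0], [0.0, 0.002, -1.0]]
force: [0.9, 0.2, -4.7]
grip_width: 0.628
```

```bash
python3 go.py 530 -150.7 176 -0.03 22
```

```text
t 11.0 p [ 528.  -151.7  173.7] yaw -0.032 F [ 0.9  0.2 -4.7] jaw 55.4 zaxis [-0.002 -0.    -1.   ]
delta [2.  1.  2.3] roll -0.002
[-1.1, -2.0, -2.3, -0.002]
```

Request:
servo_tool:
  rows:
    - [50,-1,0,-2.3,0]
    - [50,0,-10,0,0]
    - [50,0,-12,0,0]
    - [50,0,-12,0,0]
    - [50,0,-12,0,0]
    - [50,0,-12,0,0]
    - [50,0,-12,0,0]
    - [50,0,-12,0,0]
    - [50,0,-12,0,0]
    - [50,0,-8,0,0]
    - [50,0,0,0,0]
    - [50,0,0,0,0]

```text
time_s: 12.2
tool_pos: [630.7, -153.0, 176.4]
eef_rot: [[-0.03, -1.0, -0.001], [-1.0, 0.03, -0.0], [0.0, 0.001, -1.0]]
force: [-0.1, 0.1, -4.1]
grip_width: 0.63
```

```bash
python3 go.py 630 -153.7 166 -0.03 25; python3 - <<'E'
from workcell import robot
from ov import *
s=robot.read_camera("scene")["color"][:,:,::-1].copy()
draw("scene",s,(170,90,350,240),4,[],"pics/g1.png")
E
```

```text
t 12.2 p [ 630.7 -153.   176.4] yaw -0.030 F [-0.1  0.1 -4.1] jaw 55.5 zaxis [-0.001 -0.    -1.   ]
delta [ -0.7  -0.7 -10.4] roll -0.000
[0.7, 0.6, 10.4, -0.0]
```

View pics/g1.png

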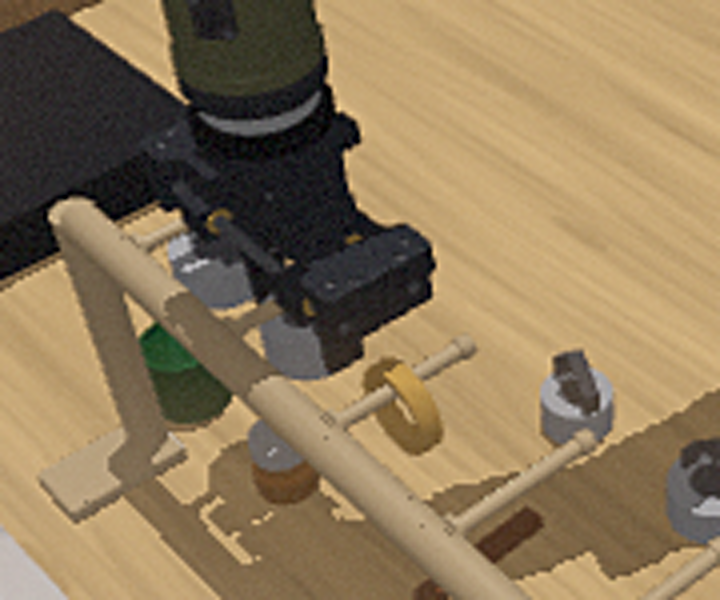

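Request:
servo_tool:
  rows:
    - [50,0.7,0,4,0]
    - [50,0,0,3,0]
    - [50,0,0,2,0]
    - [50,0,0,1,0]
    - [50,0,0,0.5,0]
    - [50,0,0,0,0]
    - [50,0,0,0,0]

```text
time_s: 12.95
tool_pos: [631.2, -153.2, 166.7]
eef_rot: [[-0.03, -1.0, 0.0], [-1.0, 0.03, 0.0], [-0.0, -0.0, -1.0]]
force: [-2.0, 2.0, 1.4]
grip_width: 0.623
```

Request:
servo_tool:
  rows:
    - [60,0,0,0,0]
    - [68,0,0,0,0]
    - [78,0,0,0,0]
    - [82,0,0,0,0]
    - [82,0,0,0,0]
    - [82,0,0,-10,0]
    - [82,0,0,-25,0]
    - [82,0,0,-30,0]
    - [82,0,0,-30,0]
    - [82,0,0,0,0]

```text
time_s: 13.95
tool_pos: [634.0, -154.6, 266.7]
eef_rot: [[-0.031, -0.999, 0.01], [-1.0, 0.031, -0.002], [0.002, -0.01, -1.0]]
force: [-0.0, 0.1, 0.8]
grip_width: 0.932
```

```bash
python3 go.py 454.8 -118 265 -0.2 40; python3 - <<'E'
from workcell import robot
from ov import *
s=robot.read_camera("scene")["color"][:,:,::-1].copy()
draw("scene",s,(170,90,350,240),4,[],"pics/h1.png")
E
```

```text
t 13.9 p [ 634.  -154.6  266.7] yaw -0.031 F [-0.   0.1  0.8] jaw 82.1 zaxis [ 0.01  -0.002 -1.   ]
delta [-179.2   36.6   -1.7] roll 0.169
[-6.2, 36.1, 0.3, 0.034]
[-5.0, 36.2, 0.3, 0.034]
[-3.8, 36.4, 0.3, 0.034]
[-2.5, 36.5, 0.3, 0.034]
[-1.3, 36.6, 0.3, 0.034]
```

View pics/h1.png

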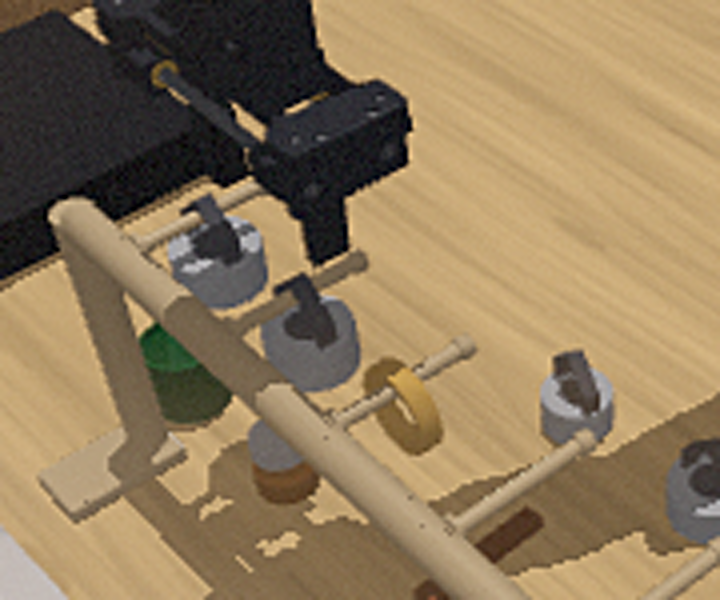

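Two gauges hang now (crop 218,260 and 310,345). Third gauge next, D52.

Request:
servo_tool:
  rows:
    - [88,-6.2,36,0,0.034]
    - [88,-5,36.2,5,0.034]
    - [88,-3.8,36.4,20,0.034]
    - [88,-2.5,36.5,30,0.034]
    - [88,-1.3,36.6,40,0.034]
    - [88,0,0,45,0]
    - [88,0,0,20,0]
    - [88,0,0,0,0]
    - [88,0,0,0,0]

```text
time_s: 14.9
tool_pos: [454.5, -117.7, 104.3]
eef_rot: [[-0.199, -0.98, -0.001], [-0.98, 0.199, 0.0], [0.0, 0.001, -1.0]]
force: [1.1, 0.5, 0.3]
grip_width: 1.0
```

```bash
python3 go.py 454.8 -118 9.5 -0.2 25; python3 - <<'E'
from workcell import robot
from ov import *
t=robot.read_camera("top")["color"][:,:,::-1].copy()
draw("top",t,(195,110,335,260),4,bar(482.7,204,.165)+fence(557.5,264.5,-.033),"pics/i1.png")
E
```

```text
t 14.9 p [ 454.5 -117.7  104.3] yaw -0.200 F [1.1 0.5 0.3] jaw 88.1 zaxis [-0.001  0.    -1.   ]
delta [  0.3  -0.3 -94.8] roll -0.000
[0.1, -0.1, 23.7, -0.0]
[0.1, -0.1, 23.7, -0.0]
[0.1, -0.1, 23.7, -0.0]
[0.1, -0.1, 23.7, -0.0]
```

View pics/i1.png

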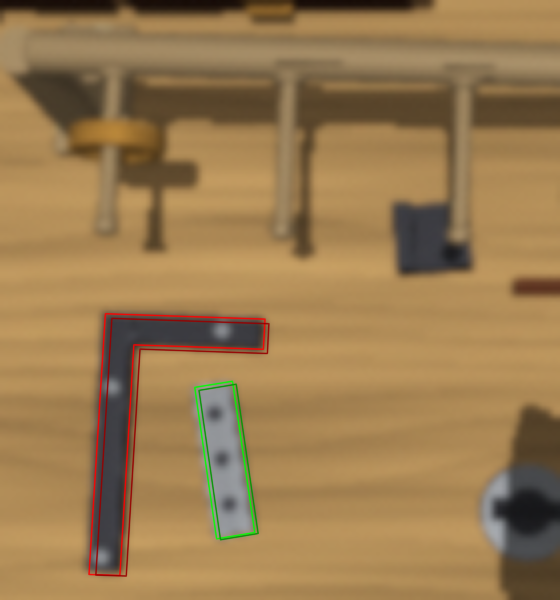

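Request:
servo_tool:
  rows:
    - [88,0,0,25,0]
    - [88,0,0,25,0]
    - [88,0,0,25,0]
    - [88,0,0,13,0]
    - [88,0,0,6,0]
    - [88,0,0,0,0]
    - [46,0,0,0,0]
    - [46,0,0,0,0]
    - [46,0,0,0,0]
    - [46,0,0,0,0]
    - [46,0,0,0,0]
    - [46,0,0,0,0]

```text
time_s: 16.15
tool_pos: [455.3, -117.9, 10.9]
eef_rot: [[-0.199, -0.98, -0.0], [-0.98, 0.199, -0.0], [0.0, 0.0, -1.0]]
force: [0.9, -0.5, 3.2]
grip_width: 0.582
```

Request:
servo_tool:
  rows:
    - [46,0,0,-4,0]
    - [46,0,0,-10,0]
    - [46,0,0,-15,0]
    - [46,0,0,-20,0]
    - [46,0,0,0,0]

```text
time_s: 16.65
tool_pos: [456.2, -118.1, 61.6]
eef_rot: [[-0.199, -0.98, 0.002], [-0.98, 0.199, -0.001], [0.0, -0.003, -1.0]]
force: [-0.5, -0.1, -3.4]
grip_width: 0.577
```

```bash
python3 go.py 530 50 175.5 -0.03 22
```

```text
t 16.6 p [ 456.2 -118.1   61.6] yaw -0.200 F [-0.5 -0.1 -3.4] jaw 50.9 zaxis [ 0.002 -0.001 -1.   ]
delta [ 73.8 168.1 113.9] roll -0.170
[-17.9, -3.9, -11.4, -0.017]
[-17.9, -4.2, -11.4, -0.017]
[-17.8, -4.5, -11.4, -0.017]
[-17.7, -4.8, -11.4, -0.017]
[-17.6, -5.1, -11.4, -0.017]
[-17.5, -5.4, -11.4, -0.017]
[-17.5, -5.7, -11.4, -0.017]
[-17.4, -6.0, -11.4, -0.017]
[-17.2, -6.3, -11.4, -0.017]
[-17.1, -6.6, -11.4, -0.017]
```

Request:
servo_tool:
  rows:
    - [46,-10,-2,-22,-0.017]
    - [46,-16,-3,-24,-0.017]
    - [46,-20,-5,-22,-0.017]
    - [46,-22,-6,-18,-0.017]
    - [46,-22,-6,-14,-0.017]
    - [46,-22,-7,-10,-0.017]
    - [46,-20,-7,-4,-0.017]
    - [46,-18,-7,0,-0.017]
    - [46,-14,-5,0,-0.017]
    - [46,-9,-3.5,0,-0.017]
    - [46,-3,-1,0,0]
    - [46,0,0,0,0]

```text
time_s: 17.85
tool_pos: [528.7, 50.4, 173.3]
eef_rot: [[-0.03, -1.0, -0.002], [-1.0, 0.03, -0.0], [0.0, 0.002, -1.0]]
force: [0.8, -0.5, -2.8]
grip_width: 0.579
```

```bash
python3 go.py 530 50 176 -0.03 22
```

```text
t 17.9 p [528.7  50.4 173.3] yaw -0.030 F [ 0.8 -0.5 -2.8] jaw 51.0 zaxis [-0.002 -0.    -1.   ]
delta [ 1.3 -0.4  2.7] roll -0.000
[0.3, -1.3, -2.7, -0.0]
```

```bash
python3 - <<'E'
from workcell import robot
from ov import *
s=robot.read_camera("scene")["color"][:,:,::-1].copy()
draw("scene",s,(200,90,400,240),4,pegs(636,-254,-.03)+gauge(529,50,-.03,52,162.5),"pics/j1.png")
E
```

```text
(no output)
```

View pics/j1.png

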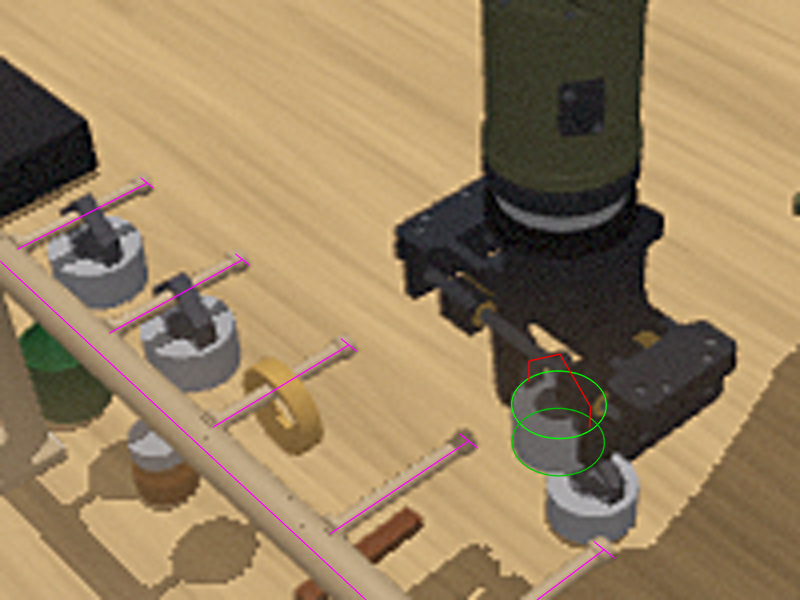

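Request:
servo_tool:
  rows:
    - [46,0.5,0,-2.7,0]
    - [46,0,-10,0,0]
    - [46,0,-13,0,0]
    - [46,0,-13,0,0]
    - [46,0,-13,0,0]
    - [46,0,-13,0,0]
    - [46,0,-13,0,0]
    - [46,0,-12,0,0]
    - [46,0,-11,0,0]
    - [46,0,-8,0,0]
    - [46,0,0,0,0]
    - [46,0,0,0,0]

```text
time_s: 19.1
tool_pos: [634.7, 46.7, 176.0]
eef_rot: [[-0.031, -1.0, -0.002], [-1.0, 0.031, 0.0], [0.0, 0.002, -1.0]]
force: [-0.4, 0.6, -3.4]
grip_width: 0.581
```

```bash
python3 go.py 635 46.6 166 -0.03 25
```

```text
t 19.1 p [634.7  46.7 176. ] yaw -0.031 F [-0.4  0.6 -3.4] jaw 51.2 zaxis [-0.002  0.    -1.   ]
delta [  0.3  -0.1 -10. ] roll -0.001
[0.1, -0.3, 10.0, -0.001]
```

Request:
servo_tool:
  rows:
    - [46,0,0,4,0]
    - [46,0,0,3,0]
    - [46,0,0,2,0]
    - [46,0,0,0.8,0]
    - [46,0,0,0,0]
    - [46,0,0,0,0]

```text
time_s: 19.7
tool_pos: [634.9, 46.9, 166.9]
eef_rot: [[-0.03, -1.0, -0.001], [-1.0, 0.03, 0.0], [-0.0, 0.001, -1.0]]
force: [-2.3, -0.5, 2.3]
grip_width: 0.583
```

Request:
servo_tool:
  rows:
    - [56,0,0,0,0]
    - [66,0,0,0,0]
    - [76,0,0,0,0]
    - [80,0,0,0,0]
    - [80,0,0,0,0]
    - [80,0,0,-10,0]
    - [80,0,0,-25,0]
    - [80,0,0,-30,0]
    - [80,0,0,-30,0]
    - [80,0,0,0,0]

```text
time_s: 20.7
tool_pos: [638.2, 46.8, 266.8]
eef_rot: [[-0.031, -0.999, 0.009], [-1.0, 0.031, 0.001], [-0.001, -0.009, -1.0]]
force: [-0.1, 1.0, -0.2]
grip_width: 0.907
```

```bash
python3 go.py 448.8 6 265 -0.01 40; python3 - <<'E'
from workcell import robot
from ov import *
s=robot.read_camera("scene")["color"][:,:,::-1].copy()
draw("scene",s,(220,110,420,260),4,[],"pics/k1.png")
E
```

```text
t 20.7 p [638.2  46.8 266.8] yaw -0.031 F [-0.1  1.  -0.2] jaw 79.9 zaxis [ 0.009  0.001 -1.   ]
delta [-189.4  -40.8   -1.8] roll -0.021
[9.3, 37.6, 0.4, -0.004]
[9.2, 37.6, 0.4, -0.004]
[9.0, 37.7, 0.4, -0.004]
[8.9, 37.7, 0.4, -0.004]
[8.7, 37.8, 0.4, -0.004]
```

View pics/k1.png

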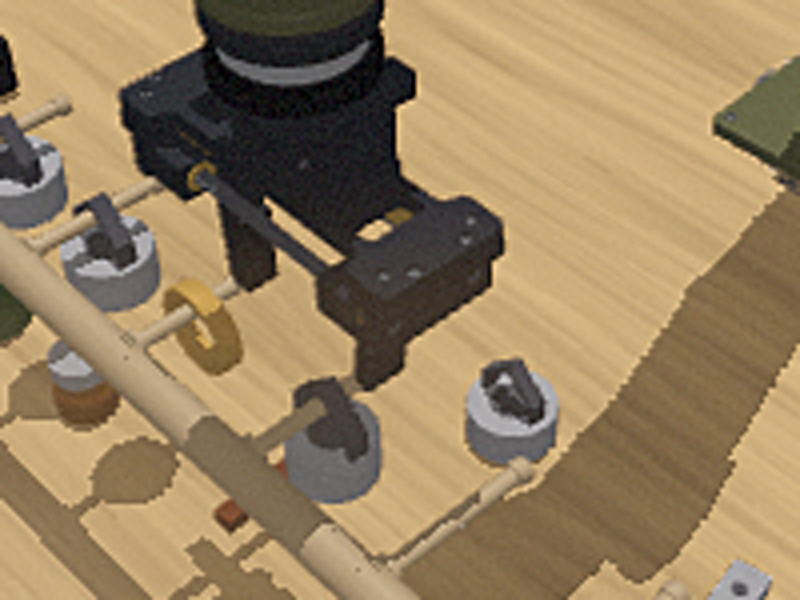

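The third gauge hangs on peg3. Now the last one, D62.

Request:
servo_tool:
  rows:
    - [88,9.3,37.6,0,-0.004]
    - [88,9.2,37.6,5,-0.004]
    - [88,9,37.7,20,-0.004]
    - [88,8.9,37.7,30,-0.004]
    - [88,8.7,37.8,40,-0.004]
    - [88,0,0,45,0]
    - [88,0,0,20,0]
    - [88,0,0,0,0]
    - [88,0,0,0,0]

```text
time_s: 21.65
tool_pos: [449.4, 6.8, 105.7]
eef_rot: [[-0.01, -1.0, -0.002], [-1.0, 0.01, -0.0], [0.0, 0.002, -1.0]]
force: [0.8, 0.1, -0.1]
grip_width: 0.999
```

```bash
python3 go.py 448.8 6 9.5 -0.01 25
```

```text
t 21.6 p [449.4   6.8 105.7] yaw -0.010 F [ 0.8  0.1 -0.1] jaw 88.0 zaxis [-0.002 -0.    -1.   ]
delta [ -0.6  -0.8 -96.2] roll -0.000
[0.2, 0.1, 24.0, -0.0]
[0.2, 0.1, 24.0, -0.0]
[0.2, 0.1, 24.0, -0.0]
[0.2, 0.1, 24.0, -0.0]
```

Request:
servo_tool:
  rows:
    - [88,0.6,0,25,0]
    - [88,0,0,25,0]
    - [88,0,0,25,0]
    - [88,0,0,14,0]
    - [88,0,0,6,0]
    - [88,0,0,0,0]
    - [55,0,0,0,0]
    - [55,0,0,0,0]
    - [55,0,0,0,0]
    - [55,0,0,0,0]
    - [55,0,0,0,0]
    - [55,0,0,0,0]

```text
time_s: 22.85
tool_pos: [456.6, 6.6, 16.9]
eef_rot: [[-0.01, -1.0, -0.013], [-1.0, 0.01, 0.0], [-0.0, 0.013, -1.0]]
force: [0.2, -0.7, 6.0]
grip_width: 0.692
```

Request:
servo_tool:
  rows:
    - [55,0,0,-4,0]
    - [55,0,0,-10,0]
    - [55,0,0,-15,0]
    - [55,0,0,-20,0]
    - [55,0,0,0,0]

```text
time_s: 23.35
tool_pos: [458.0, 6.3, 67.2]
eef_rot: [[-0.01, -1.0, -0.011], [-1.0, 0.01, -0.0], [0.0, 0.011, -1.0]]
force: [0.2, -0.3, -4.6]
grip_width: 0.686
```

```bash
python3 go.py 530 150 176 -0.03 22
```

```text
t 23.4 p [458.    6.3  67.2] yaw -0.010 F [ 0.2 -0.3 -4.6] jaw 60.5 zaxis [-0.011 -0.    -1.   ]
delta [ 72.  143.7 108.8] roll 0.020
[-16.0, -7.8, -12.1, 0.002]
[-16.1, -7.8, -12.1, 0.002]
[-16.1, -7.8, -12.1, 0.002]
[-16.1, -7.7, -12.1, 0.002]
[-16.1, -7.7, -12.1, 0.002]
[-16.1, -7.7, -12.1, 0.002]
[-16.2, -7.6, -12.1, 0.002]
[-16.2, -7.6, -12.1, 0.002]
[-16.2, -7.6, -12.1, 0.002]
```

Request:
servo_tool:
  rows:
    - [55,-8,-4,-20,0.002]
    - [55,-14,-6,-22,0.002]
    - [55,-16,-8,-20,0.002]
    - [55,-18,-9,-18,0.002]
    - [55,-18,-9,-15,0.002]
    - [55,-18,-9,-10,0.002]
    - [55,-16,-8,-6,0.002]
    - [55,-14,-7,-3,0.002]
    - [55,-11,-6,0,0.002]
    - [55,-8,-4,0,0.002]
    - [55,-3,-2,0,0]
    - [55,0,0,0,0]

```text
time_s: 24.55
tool_pos: [533.2, 148.9, 177.7]
eef_rot: [[-0.03, -0.999, -0.015], [-1.0, 0.03, -0.001], [0.001, 0.015, -1.0]]
force: [-0.0, -0.4, -4.2]
grip_width: 0.691
```

```bash
python3 go.py 530 150 182.5 -0.03 22; python3 - <<'E'
from workcell import robot
from ov import *
s=robot.read_camera("scene")["color"][:,:,::-1].copy()
p=robot.get_obs()["tool_pos"]
draw("scene",s,(270,130,450,270),4,pegs(636,-254,-.03)+gauge(p[0]-8,p[1],-.03,62,p[2]-17),"pics/l1.png")
E
```

```text
t 24.6 p [533.2 148.9 177.7] yaw -0.030 F [-0.  -0.4 -4.2] jaw 60.9 zaxis [-0.015 -0.001 -1.   ]
delta [-3.2  1.1  4.8] roll -0.000
[-1.0, 3.2, -4.8, -0.0]
```

View pics/l1.png

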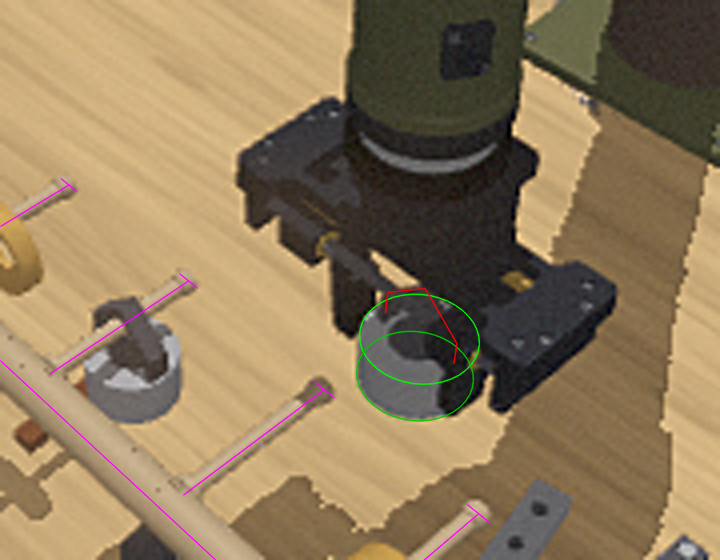

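Request:
servo_tool:
  rows:
    - [55,-1,0,-5,0]
    - [55,0,-10,-0.2,0]
    - [55,0,-12,-0.2,0]
    - [55,0,-12,-0.2,0]
    - [55,0,-12,-0.2,0]
    - [55,0,-12,-0.2,0]
    - [55,0,-12,-0.2,0]
    - [55,0,-12,-0.2,0]
    - [55,0,-12,-0.2,0]
    - [55,0,-10,-0.2,0]
    - [55,0,-6,0,0]
    - [55,0,0,0,0]

```text
time_s: 25.8
tool_pos: [644.5, 146.0, 183.4]
eef_rot: [[-0.031, -0.999, -0.013], [-1.0, 0.031, -0.0], [0.001, 0.013, -1.0]]
force: [0.0, 0.5, -4.9]
grip_width: 0.69
```

```bash
python3 go.py 645 146.3 173 -0.03 22; python3 - <<'E'
from workcell import robot
from ov import *
s=robot.read_camera("scene")["color"][:,:,::-1].copy()
p=robot.get_obs()["tool_pos"]
draw("scene",s,(270,130,450,270),4,[],"pics/l2.png")
E
```

```text
t 25.8 p [644.5 146.  183.4] yaw -0.031 F [ 0.   0.5 -4.9] jaw 60.8 zaxis [-0.013 -0.    -1.   ]
delta [  0.5   0.3 -10.4] roll -0.001
[-0.3, -0.5, 10.4, -0.001]
```

View pics/l2.png

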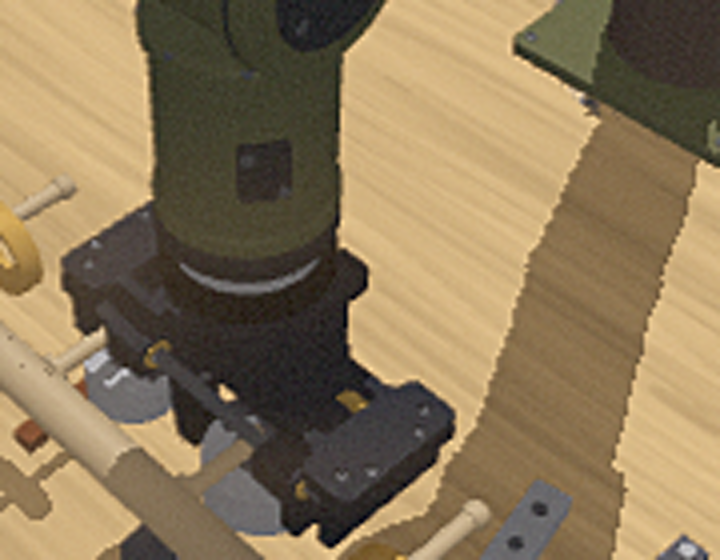

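Request:
servo_tool:
  rows:
    - [55,0,0,4,0]
    - [55,0,0,3,0]
    - [55,0,0,2,0]
    - [55,0,0,1,0]
    - [55,0,0,0,0]
    - [55,0,0,0,0]

```text
time_s: 26.45
tool_pos: [643.4, 146.7, 173.6]
eef_rot: [[-0.03, -0.999, -0.014], [-1.0, 0.03, -0.0], [0.0, 0.014, -1.0]]
force: [-0.5, -0.6, -3.9]
grip_width: 0.69
```

Request:
servo_tool:
  rows:
    - [55,0,0,1,0]
    - [55,0,0,0.5,0]
    - [55,0,0,0,0]
    - [55,0,0,0,0]

```text
time_s: 26.85
tool_pos: [643.7, 146.7, 172.7]
eef_rot: [[-0.03, -0.999, -0.013], [-1.0, 0.03, 0.0], [0.0, 0.013, -1.0]]
force: [-1.4, -1.0, 0.7]
grip_width: 0.691
```

Request:
servo_tool:
  rows:
    - [66,0,0,0,0]
    - [74,0,0,0,0]
    - [82,0,0,0,0]
    - [84,0,0,0,0]
    - [84,0,0,0,0]
    - [84,0,0,-10,0]
    - [84,0,0,-25,0]
    - [84,0,0,-30,0]
    - [84,0,0,-30,0]
    - [84,0,20,0,0]
    - [84,0,40,0,0]
    - [84,0,40,0,0]

```text
time_s: 28.05
tool_pos: [544.1, 149.5, 269.2]
eef_rot: [[-0.031, -0.999, -0.012], [-1.0, 0.031, 0.0], [0.0, 0.012, -1.0]]
force: [0.9, 0.4, -0.1]
grip_width: 0.955
```

Request:
servo_tool:
  rows:
    - [84,0,40,0,0]
    - [84,20,30,0,0]
    - [84,30,0,0,0]
    - [60,0,0,0,0]
    - [20,0,0,0,0]
    - [0,0,0,0,0]

```text
time_s: 28.65
tool_pos: [473.9, 102.8, 269.8]
eef_rot: [[-0.029, -0.999, -0.013], [-1.0, 0.029, 0.001], [-0.0, 0.013, -1.0]]
force: [-1.0, -0.6, -0.8]
grip_width: 0.706
```

```bash
python3 go.py; python3 - <<'E'
from workcell import robot
from ov import *
s=robot.read_camera("scene")["color"][:,:,::-1].copy();t=robot.read_camera("top")["color"][:,:,::-1].copy()
draw("scene",s,(170,120,430,310),3,[],"pics/m1.png")
draw("top",t,(195,110,335,260),4,bar(482.7,204,.165)+fence(557.5,264.5,-.033),"pics/m2.png")
E
```

```text
t 28.6 p [473.9 102.8 269.8] yaw -0.029 F [-1.  -0.6 -0.8] jaw 62.2 zaxis [-0.013  0.001 -1.   ]
```

View pics/m1.png

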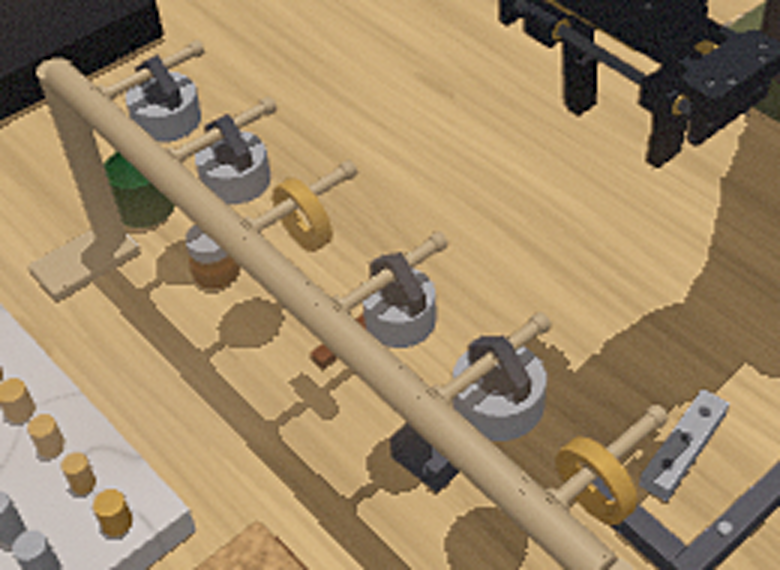

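View pics/m2.png

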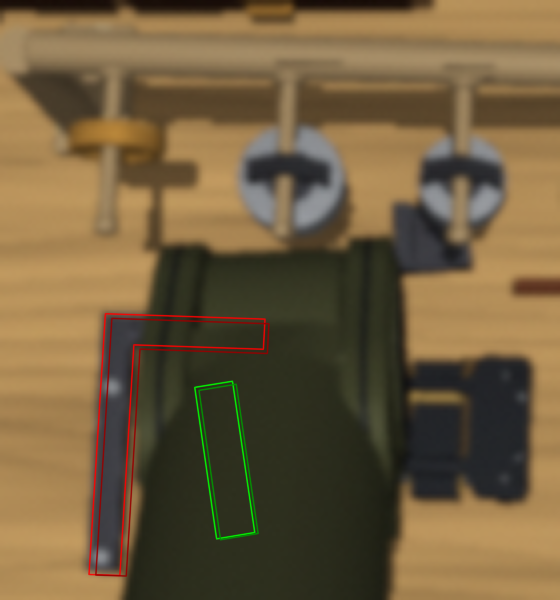

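All four gauges hang on pegs 0, 1, 3 and 4, and the bar hasn't moved. Bar next.

```bash
python3 go.py 482.7 204 100 0.165 40
```

```text
t 28.8 p [473.7 102.8 269.4] yaw -0.029 F [0.1 0.7 0.2] jaw 54.0 zaxis [-0.014  0.    -1.   ]
delta [   9.   101.2 -169.4] roll -0.194
[-20.3, -1.2, 33.9, -0.039]
[-20.2, -2.0, 33.9, -0.039]
[-20.1, -2.8, 33.9, -0.039]
[-20.0, -3.6, 33.9, -0.039]
[-19.8, -4.3, 33.9, -0.039]
```

Request:
servo_tool:
  rows:
    - [50,-20.3,-1.2,34,-0.039]
    - [50,-20.2,-2,34,-0.039]
    - [50,-20,-2.8,34,-0.039]
    - [50,-20,-3.6,34,-0.039]
    - [50,-20,-4.3,20,-0.039]
    - [50,0,0,0,0]
    - [50,0,0,0,0]

```text
time_s: 29.45
tool_pos: [480.1, 203.0, 113.2]
eef_rot: [[0.164, -0.986, -0.015], [-0.986, -0.164, -0.001], [-0.002, 0.014, -1.0]]
force: [0.7, -0.2, -0.3]
grip_width: 0.568
```

```bash
python3 go.py 482.7 204 6 0.165 40;python3 - <<'E'
from workcell import robot
from ov import *
s=robot.read_camera("scene")["color"][:,:,::-1].copy()
draw("scene",s,(320,180,500,320),4,bar(482.7,204,.165)+fence(557.5,264.5,-.033),"pics/n1.png")
E
```

```text
t 29.4 p [480.1 203.  113.2] yaw 0.165 F [ 0.7 -0.2 -0.3] jaw 50.0 zaxis [-0.015 -0.001 -1.   ]
delta [   2.6    1.  -107.2] roll 0.000
[-0.2, -0.9, 35.7, 0.0]
[-0.2, -0.9, 35.7, 0.0]
[-0.2, -0.9, 35.7, 0.0]
```

View pics/n1.png

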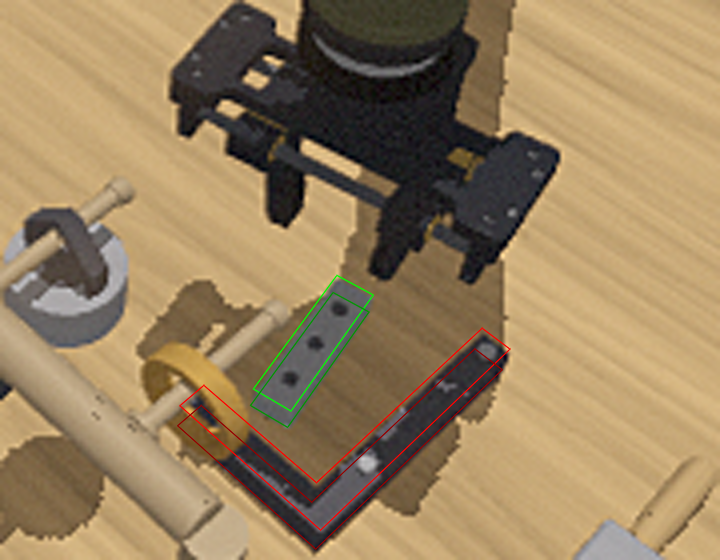

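Request:
servo_tool:
  rows:
    - [50,-0.5,-2,30,0]
    - [50,-0.4,-2,30,0]
    - [50,0,0,25,0]
    - [50,0,0,15,0]
    - [50,0,0,6,0]
    - [50,0,0,0,0]
    - [50,0,0,0,0]

```text
time_s: 30.2
tool_pos: [483.2, 204.5, 8.3]
eef_rot: [[0.164, -0.986, -0.012], [-0.987, -0.164, 0.0], [-0.002, 0.012, -1.0]]
force: [0.2, 0.6, 0.8]
grip_width: 0.566
```

Request:
servo_tool:
  rows:
    - [50,0,0,3,0]
    - [20,0,0,0,0]
    - [20,0,0,0,0]
    - [20,0,0,0,0]
    - [20,0,0,0,0]
    - [20,0,0,0,0]
    - [20,0,0,0,0]
  grip_force: 30

```text
time_s: 30.9
tool_pos: [482.5, 205.2, 4.5]
eef_rot: [[0.165, -0.986, -0.014], [-0.986, -0.165, 0.001], [-0.003, 0.013, -1.0]]
force: [0.4, 1.5, 3.8]
grip_width: 0.279
```

```bash
python3 go.py 492 226 7 -0.033 12
```

```text
t 30.9 p [482.5 205.2   4.5] yaw 0.165 F [0.4 1.5 3.8] jaw 24.6 zaxis [-0.014  0.001 -1.   ]
delta [ 9.5 20.8  2.5] roll 0.198
[-9.5, -6.4, -1.3, 0.099]
[-10.0, -5.4, -1.3, 0.099]
```

Request:
servo_tool:
  rows:
    - [20,0,0,-1.5,0]
    - [20,0,0,0,0.05]
    - [20,0,0,0,0.05]
    - [20,0,0,0,0.05]
    - [20,-5,-2,0,0.047]
    - [20,-8,-4,0,0]
    - [20,-7,-4,0,0]
    - [20,0,0,0,0]
    - [20,0,0,0,0]

```text
time_s: 31.8
tool_pos: [492.8, 224.5, 5.6]
eef_rot: [[-0.032, -0.999, -0.014], [-1.0, 0.032, -0.0], [0.001, 0.014, -1.0]]
force: [0.4, 0.2, -2.7]
grip_width: 0.281
```

```bash
python3 go.py;python3 - <<'E'
from workcell import robot
from ov import *
s=robot.read_camera("scene")["color"][:,:,::-1].copy()
p=robot.get_obs()["tool_pos"]
draw("scene",s,(320,180,500,320),4,bar(p[0],p[1],-.033)+fence(557.5,264.5,-.033),"pics/o1.png")
E
```

```text
t 31.8 p [492.8 224.5   5.6] yaw -0.032 F [ 0.4  0.2 -2.7] jaw 24.8 zaxis [-0.014 -0.    -1.   ]
```

View pics/o1.png

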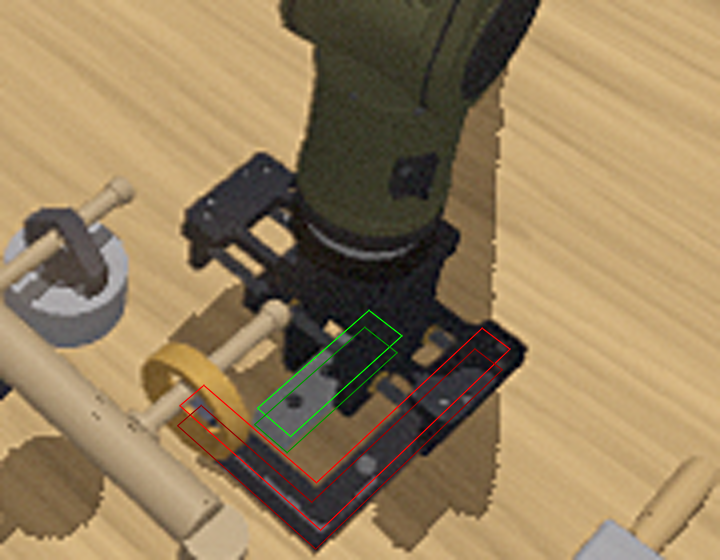

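Request:
servo_tool:
  rows:
    - [20,0,-5,0.8,0]
    - [20,0,-4,0.5,0]
    - [20,0,-2,0,0]
    - [20,0,0,0,0]
    - [20,0,0,0,0]

```text
time_s: 32.35
tool_pos: [502.4, 223.7, 4.5]
eef_rot: [[-0.032, -0.999, -0.017], [-0.999, 0.032, -0.0], [0.001, 0.017, -1.0]]
force: [-5.0, -0.8, 5.1]
grip_width: 0.279
```

Request:
servo_tool:
  rows:
    - [20,0,-1,0,0]
    - [20,0,-1,0,0]
    - [20,0,0,0,0]
    - [20,0,0,0,0]

```text
time_s: 32.75
tool_pos: [503.4, 223.7, 4.5]
eef_rot: [[-0.032, -0.999, -0.019], [-0.999, 0.032, -0.0], [0.001, 0.019, -1.0]]
force: [-7.0, -0.2, 8.6]
grip_width: 0.285
```

Request:
servo_tool:
  rows:
    - [20,0,-1,-0.6,0]
    - [20,0,-1,0,0]
    - [20,0,-1,0,0]
    - [20,0,0,0,0]
    - [20,0,0,0,0]

```text
time_s: 33.25
tool_pos: [506.3, 223.8, 4.5]
eef_rot: [[-0.032, -0.999, -0.019], [-0.999, 0.032, -0.0], [0.001, 0.019, -1.0]]
force: [-6.7, -0.4, 3.8]
grip_width: 0.282
```

Request:
servo_tool:
  rows:
    - [20,0,-1,0,0]
    - [20,0,-1,0,0]
    - [20,0,0,0,0]
    - [20,0,0,0,0]

```text
time_s: 33.65
tool_pos: [506.3, 223.7, 4.5]
eef_rot: [[-0.031, -0.999, -0.023], [-1.0, 0.031, -0.001], [0.001, 0.023, -1.0]]
force: [-10.2, -0.1, 6.6]
grip_width: 0.284
```

Request:
servo_tool:
  rows:
    - [20,0,-1,0,0]
    - [20,0,-1,0,0]
    - [20,0,0,0,0]
    - [20,0,0,0,0]

```text
time_s: 34.05
tool_pos: [506.3, 223.7, 4.5]
eef_rot: [[-0.031, -0.999, -0.027], [-1.0, 0.031, -0.001], [0.001, 0.027, -1.0]]
force: [-13.6, 0.7, 10.9]
grip_width: 0.282
```

Request:
servo_tool:
  rows:
    - [32,0,0,0,0]
    - [34,0,0,0,0]
    - [34,0,0,0,0]
    - [34,0,0,-5,0]
    - [34,0,0,-15,0]
    - [34,0,0,-25,0]
    - [34,0,0,-25,0]
    - [10,20,0,-10,0]
    - [0,20,0,0,0]
    - [0,0,0,0,0]
    - [0,0,0,0,0]

```text
time_s: 35.15
tool_pos: [513.0, 184.1, 85.4]
eef_rot: [[-0.033, -0.999, -0.013], [-0.999, 0.033, 0.001], [-0.0, 0.013, -1.0]]
force: [0.5, -0.0, -0.2]
grip_width: 0.046
```

```bash
python3 go.py 506 194 6 -0.031 30;python3 - <<'E'
from workcell import robot
from ov import *
s=robot.read_camera("scene")["color"][:,:,::-1].copy()
draw("scene",s,(320,180,500,320),4,bar(506.7,223.7,-.033)+fence(557.5,264.5,-.033),"pics/p1.png")
draw("scene",s,(320,180,500,320),4,[],"pics/p2.png")
E
```

```text
t 35.1 p [513.  184.1  85.4] yaw -0.033 F [ 0.5 -0.  -0.2] jaw 4.1 zaxis [-0.013  0.001 -1.   ]
delta [ -7.    9.9 -79.4] roll -0.002
[-3.2, 2.5, 26.5, -0.001]
[-3.2, 2.5, 26.5, -0.001]
[-3.2, 2.5, 26.5, -0.001]
```

View pics/p1.png

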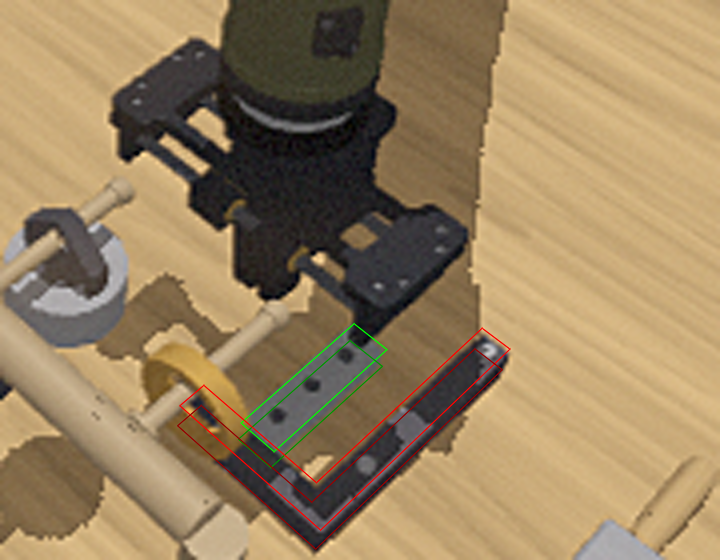

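View pics/p2.png

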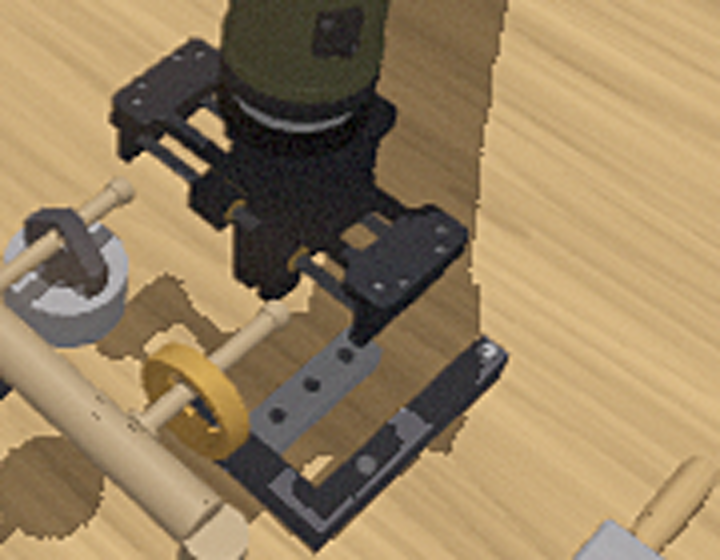

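Request:
servo_tool:
  rows:
    - [0,2,3,25,0]
    - [0,0,3,25,0]
    - [0,0,0,18,0]
    - [0,0,0,8,0]
    - [0,0,0,3,0]
    - [0,0,0,0,0]

```text
time_s: 35.8
tool_pos: [505.7, 182.5, 5.8]
eef_rot: [[-0.032, -0.999, -0.014], [-1.0, 0.032, 0.0], [0.0, 0.014, -1.0]]
force: [0.8, -0.7, -0.4]
grip_width: 0.001
```

Request:
servo_tool:
  rows:
    - [0,-4,0,0,0]
    - [0,-4,0,0,0]
    - [0,-4,0,0,0]
    - [0,0,0,0,0]
    - [0,0,0,0,0]

```text
time_s: 36.3
tool_pos: [505.9, 194.2, 5.9]
eef_rot: [[-0.032, -0.999, -0.014], [-0.999, 0.032, 0.0], [0.0, 0.014, -1.0]]
force: [-0.2, 0.4, -0.3]
grip_width: 0.005
```

Request:
servo_tool:
  rows:
    - [0,-3,0,0,0]
    - [0,-3,0,0,0]
    - [0,-3,0,0,0]
    - [0,-3,0,0,0]
    - [0,-3,0,0,0]
    - [0,-3,0,0,0]
    - [0,-3,0,0,0]
    - [0,0,0,0,0]

```text
time_s: 37.1
tool_pos: [506.6, 215.8, 5.7]
eef_rot: [[-0.031, -0.999, -0.014], [-1.0, 0.031, 0.001], [-0.0, 0.014, -1.0]]
force: [-0.3, -1.7, 1.9]
grip_width: 0.007
```

Request:
servo_tool:
  rows:
    - [0,-2,0,0,0]
    - [0,-2,0,0,0]
    - [0,-1,0,0,0]
    - [0,-1,0,0,0]
    - [0,0,0,0,0]

```text
time_s: 37.6
tool_pos: [506.7, 221.0, 5.7]
eef_rot: [[-0.032, -0.999, -0.014], [-0.999, 0.032, -0.0], [0.0, 0.014, -1.0]]
force: [0.2, -2.2, 1.6]
grip_width: 0.004
```

Request:
servo_tool:
  rows:
    - [0,-1,0,0,0]
    - [0,-1,0,0,0]
    - [0,-1,0,0,0]
    - [0,-1,0,0,0]
    - [0,0,0,0,0]
    - [0,0,0,0,0]

```text
time_s: 38.2
tool_pos: [506.9, 225.2, 5.7]
eef_rot: [[-0.032, -0.999, -0.014], [-0.999, 0.032, 0.0], [0.0, 0.014, -1.0]]
force: [-0.6, -2.1, 2.7]
grip_width: -0.001
```

Request:
servo_tool:
  rows:
    - [0,-1,0,0,0]
    - [0,-1,0,0,0]
    - [0,0,0,0,0]
    - [0,0,0,0,0]

```text
time_s: 38.6
tool_pos: [506.9, 227.0, 5.7]
eef_rot: [[-0.032, -0.999, -0.014], [-0.999, 0.032, 0.0], [0.0, 0.014, -1.0]]
force: [-0.3, -3.1, 2.4]
grip_width: 0.005
```

Request:
servo_tool:
  rows:
    - [0,-1,0,0,0]
    - [0,-1,0,0,0]
    - [0,-1,0,0,0]
    - [0,0,0,0,0]
    - [0,0,0,0,0]

```text
time_s: 39.1
tool_pos: [507.0, 230.1, 5.7]
eef_rot: [[-0.032, -0.999, -0.014], [-0.999, 0.032, 0.0], [0.0, 0.014, -1.0]]
force: [-0.5, -3.4, 2.4]
grip_width: 0.004
```

Request:
servo_tool:
  rows:
    - [0,-1,0,0,0]
    - [0,-1,0,0,0]
    - [0,0,0,0,0]
    - [0,0,0,0,0]

```text
time_s: 39.5
tool_pos: [507.0, 230.2, 5.7]
eef_rot: [[-0.033, -0.999, -0.015], [-0.999, 0.033, -0.002], [0.003, 0.015, -1.0]]
force: [-0.9, -6.2, 3.8]
grip_width: 0.006
```

Request:
servo_tool:
  rows:
    - [0,-1.5,0,0,0]
    - [0,-1.5,0,0,0]
    - [0,-1.5,0,0,0]
    - [0,0,0,0,0]
    - [0,0,0,0,0]

```text
time_s: 40.0
tool_pos: [506.9, 230.3, 5.8]
eef_rot: [[-0.036, -0.999, -0.016], [-0.999, 0.037, -0.007], [0.008, 0.015, -1.0]]
force: [-1.4, -13.1, 7.1]
grip_width: 0.003
```

Request:
servo_tool:
  rows:
    - [0,8,0,0,0]
    - [0,10,0,-10,0]
    - [0,10,0,-30,0]
    - [0,20,0,-40,0]
    - [0,40,10,-30,0]
    - [0,40,20,0,0]
    - [0,40,20,0,0]
    - [0,0,0,0,0]

```text
time_s: 40.8
tool_pos: [450.2, 65.6, 117.1]
eef_rot: [[-0.04, -0.999, -0.017], [-0.999, 0.04, -0.002], [0.003, 0.017, -1.0]]
force: [0.7, 0.5, -0.7]
grip_width: 0.006
```

```bash
python3 go.py;python3 - <<'E'
from workcell import robot
from ov import *
s=robot.read_camera("scene")["color"][:,:,::-1].copy();t=robot.read_camera("top")["color"][:,:,::-1].copy()
draw("scene",s,(340,220,480,330),5,[],"pics/q1.png")
draw("top",t,(205,170,295,260),6,[],"pics/q2.png")
E
```

```text
t 40.8 p [450.2  65.6 117.1] yaw -0.040 F [ 0.7  0.5 -0.7] jaw 0.6 zaxis [-0.017 -0.002 -1.   ]
```

View pics/q1.png

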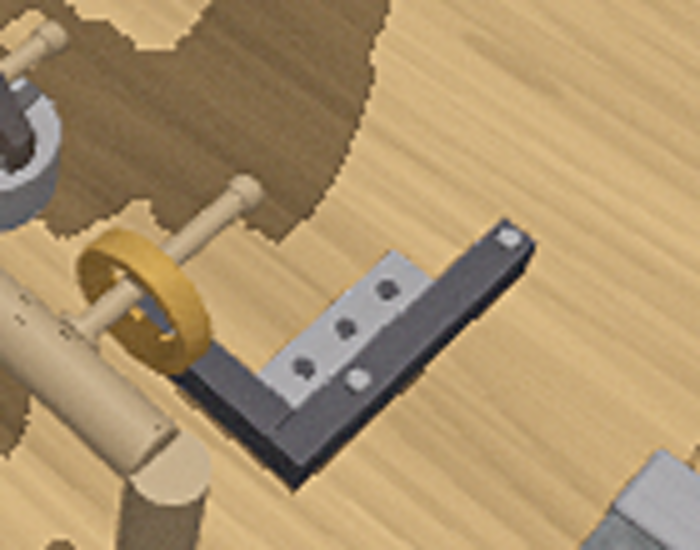

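View pics/q2.png

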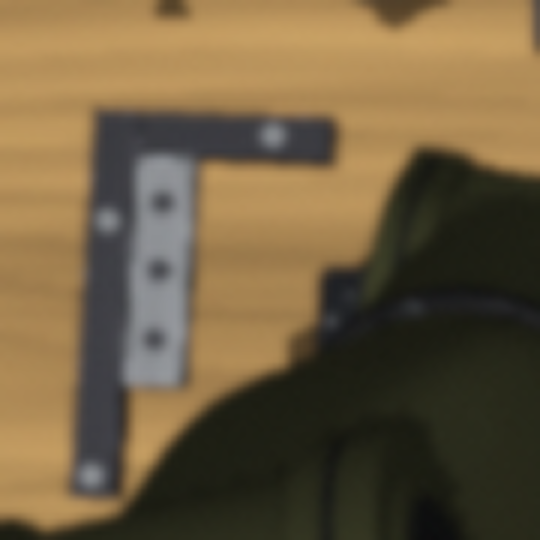

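Bar looks flush on both faces (top crop: bar 125–195, 155–385). I'll give its end a seating push toward the stop.

```bash
python3 go.py 432 250 100 -0.033 45
```

```text
t 40.9 p [454.   71.  116.6] yaw -0.033 F [0.3 1.2 0.9] jaw 0.5 zaxis [-0.013  0.002 -1.   ]
delta [-22.  179.  -16.6] roll -0.000
[-35.6, 5.6, 3.3, -0.0]
[-35.6, 5.6, 3.3, -0.0]
[-35.6, 5.6, 3.3, -0.0]
[-35.6, 5.6, 3.3, -0.0]
[-35.6, 5.6, 3.3, -0.0]
```

Request:
servo_tool:
  rows:
    - [0,-36,5,3,0]
    - [0,-36,5,3,0]
    - [0,-36,5,3,0]
    - [0,-36,5,3,0]
    - [0,-36,5,3,0]
    - [0,0,0,0,0]
    - [0,0,0,0,0]

```text
time_s: 41.6
tool_pos: [433.9, 254.6, 101.0]
eef_rot: [[-0.027, -1.0, -0.014], [-1.0, 0.027, 0.002], [-0.001, 0.014, -1.0]]
force: [-0.3, -0.3, -0.0]
grip_width: 0.001
```

```bash
python3 go.py 434 250 8 -0.033 30
```

```text
t 41.6 p [433.9 254.6 101. ] yaw -0.027 F [-0.3 -0.3 -0. ] jaw 0.1 zaxis [-0.014  0.002 -1.   ]
delta [  0.1  -4.6 -93. ] roll 0.006
[1.1, -0.1, 23.2, 0.002]
[1.1, -0.1, 23.2, 0.002]
[1.1, -0.1, 23.2, 0.002]
[1.1, -0.1, 23.2, 0.002]
```

Request:
servo_tool:
  rows:
    - [0,2,0,25,0.004]
    - [0,2,0,25,0]
    - [0,1,0,25,0]
    - [0,0,0,12,0]
    - [0,0,0,5,0]
    - [0,0,0,0,0]

```text
time_s: 42.2
tool_pos: [433.0, 246.2, 9.1]
eef_rot: [[-0.037, -0.999, -0.014], [-0.999, 0.037, -0.0], [0.001, 0.014, -1.0]]
force: [-0.6, 0.6, 0.4]
grip_width: 0.008
```

Request:
servo_tool:
  rows:
    - [0,0,-4,0,0]
    - [0,0,-4,0,0]
    - [0,0,-2,0,0]
    - [0,0,0,0,0]
    - [0,0,0,0,0]

```text
time_s: 42.7
tool_pos: [442.8, 246.3, 9.3]
eef_rot: [[-0.036, -0.999, -0.014], [-0.999, 0.036, 0.0], [0.0, 0.014, -1.0]]
force: [-0.4, 0.6, -0.2]
grip_width: 0.008
```

Request:
servo_tool:
  rows:
    - [0,0,-2,0,0]
    - [0,0,-1,0,0]
    - [0,0,-1,0,0]
    - [0,0,-1,0,0]
    - [0,0,0,0,0]
    - [0,0,0,0,0]

```text
time_s: 43.3
tool_pos: [447.2, 246.0, 8.9]
eef_rot: [[-0.036, -0.999, -0.015], [-0.999, 0.036, -0.0], [0.001, 0.015, -1.0]]
force: [-2.1, -0.3, -0.1]
grip_width: 0.004
```

Request:
servo_tool:
  rows:
    - [0,0,-1,0,0]
    - [0,0,-1,0,0]
    - [0,0,-1,0,0]
    - [0,0,0,0,0]
    - [0,0,0,0,0]

```text
time_s: 43.8
tool_pos: [447.5, 246.0, 8.9]
eef_rot: [[-0.035, -0.999, -0.02], [-0.999, 0.035, -0.0], [0.001, 0.02, -1.0]]
force: [-6.6, 0.0, 4.9]
grip_width: 0.008
```

Request:
servo_tool:
  rows:
    - [0,0,-1.5,0,0]
    - [0,0,-1.5,0,0]
    - [0,0,0,0,0]
    - [0,0,0,0,0]
    - [0,0,8,0,0]
    - [0,0,15,-5,0]
    - [0,0,10,-30,0]
    - [0,0,0,-40,0]
    - [0,40,0,-40,0]
    - [0,45,0,-20,0]
    - [0,45,0,0,0]
    - [0,0,0,0,0]

```text
time_s: 45.0
tool_pos: [419.1, 114.5, 141.0]
eef_rot: [[-0.048, -0.999, -0.011], [-0.999, 0.049, -0.004], [0.004, 0.011, -1.0]]
force: [0.8, -0.4, 1.2]
grip_width: 0.003
```

Request:
servo_tool:
  rows:
    - [0,45,0,0,0]
    - [0,45,0,0,0]
    - [0,45,0,0,0]
    - [0,45,0,0,0]
    - [0,0,0,0,0]
    - [0,0,0,0,0]

```text
time_s: 45.6
tool_pos: [412.4, -59.2, 139.8]
eef_rot: [[-0.04, -0.999, -0.012], [-0.999, 0.04, -0.001], [0.001, 0.012, -1.0]]
force: [-0.1, 1.2, -0.7]
grip_width: 0.003
```

```bash
python3 go.py;python3 - <<'E'
from workcell import robot
from ov import *
s=robot.read_camera("scene")["color"][:,:,::-1].copy();t=robot.read_camera("top")["color"][:,:,::-1].copy()
draw("scene",s,(180,120,480,330),2.5,[],"pics/r1.png")
draw("top",t,(205,170,295,260),6,[],"pics/r2.png")
draw("top",t,(180,100,500,280),2.5,pegs(636,-254,-.03),"pics/r3.png")
E
```

```text
t 45.6 p [412.4 -59.2 139.8] yaw -0.040 F [-0.1  1.2 -0.7] jaw 0.2 zaxis [-0.012 -0.001 -1.   ]
```

View pics/r1.png

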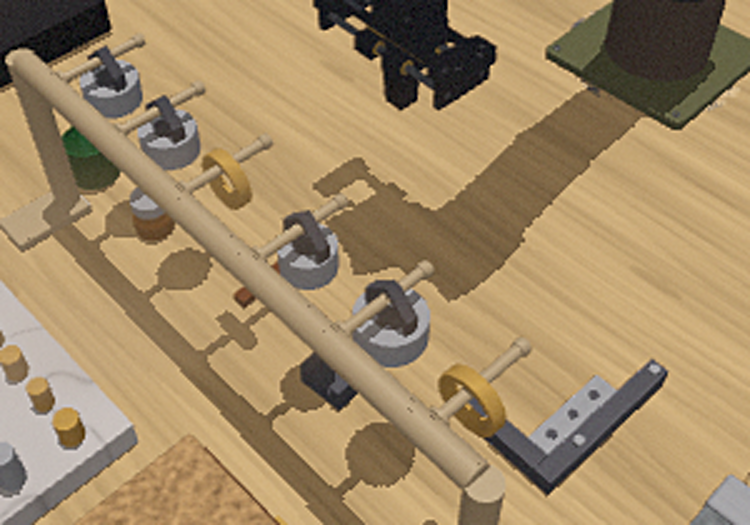

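View pics/r2.png

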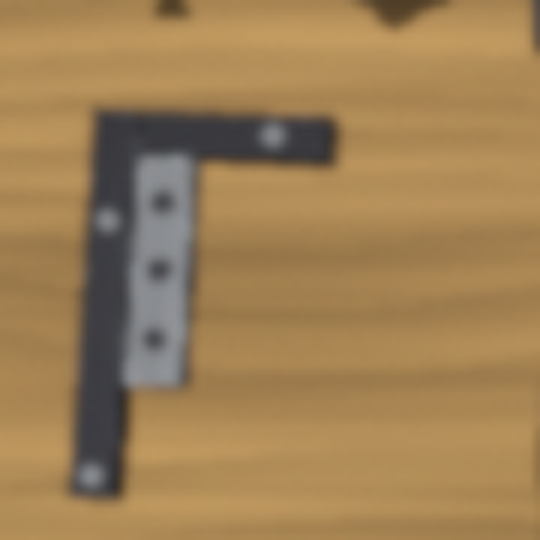

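View pics/r3.png

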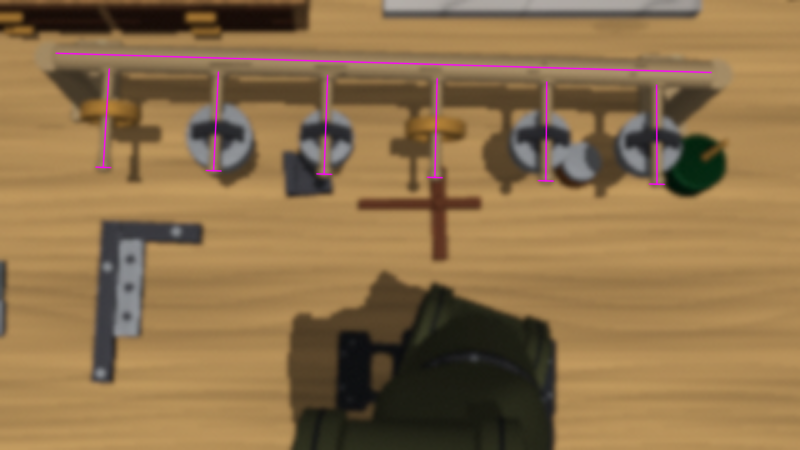

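Everything is in place. A knock may still come, so I'll watch the bar for a while before handing in; camera calls advance the clock.

```bash
timeout 550 python3 - <<'E'
from workcell import robot
import numpy as np,cv2
ref=None
while True:
    c=robot.read_camera("top")["color"]; r=c[170:260,205:295].astype(float)
    if ref is None: ref=r
    d=np.abs(r-ref).mean(); t=robot.get_obs()["time_s"]
    if d>4 or t>105: print(t,d);break
cv2.imwrite("pics/s1.png",cv2.resize(c[:,:,::-1][110:260,195:335],None,fx=4,fy=4,interpolation=2))
E
```

```text
105.05 2.11559670781893
```

View pics/s1.png

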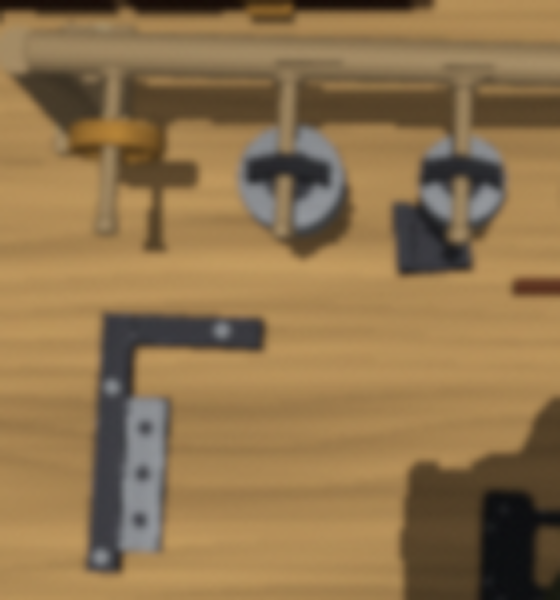

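The bar was knocked about 33 mm along the fence, away from the stop. Putting it right.

```bash
python3 go.py 403 254 110 -0.035 45
```

```text
t 105.0 p [411.5 -58.1 139.9] yaw -0.036 F [ 0.5  1.2 -0.7] jaw 0.5 zaxis [-0.014 -0.    -1.   ]
delta [ -8.5 312.1 -29.9] roll -0.001
[-44.5, 2.8, 4.3, -0.0]
[-44.5, 2.8, 4.3, -0.0]
[-44.5, 2.8, 4.3, -0.0]
[-44.5, 2.8, 4.3, -0.0]
[-44.5, 2.8, 4.3, -0.0]
[-44.5, 2.8, 4.3, -0.0]
[-44.5, 2.8, 4.3, -0.0]
```

Request:
servo_tool:
  rows:
    - [0,-44,2.8,0,0]
    - [0,-44.5,2.8,0,0]
    - [0,-44.5,2.8,0,0]
    - [0,-44.5,2.8,5,0]
    - [0,-44.5,2.8,5,0]
    - [0,-44.5,2.8,10,0]
    - [0,-44.5,2.8,10,0]
    - [0,0,0,0,0]
    - [0,0,0,0,0]

```text
time_s: 105.95
tool_pos: [402.2, 254.1, 109.6]
eef_rot: [[-0.033, -0.999, -0.015], [-0.999, 0.033, -0.001], [0.001, 0.014, -1.0]]
force: [0.6, -1.7, -0.2]
grip_width: 0.004
```

```bash
python3 go.py 403 254 9 -0.035 25;python3 - <<'E'
from workcell import robot
from ov import *
s=robot.read_camera("scene")["color"][:,:,::-1].copy()
draw("scene",s,(340,180,480,320),4,bar(474,254.8,-.033),"pics/t1.png")
E
```

```text
t 106.0 p [402.2 254.1 109.6] yaw -0.033 F [ 0.6 -1.7 -0.2] jaw 0.3 zaxis [-0.015 -0.001 -1.   ]
delta [ 8.000e-01 -1.000e-01 -1.006e+02] roll 0.002
[0.0, -0.2, 20.1, 0.0]
[0.0, -0.2, 20.1, 0.0]
[0.0, -0.2, 20.1, 0.0]
[0.0, -0.2, 20.1, 0.0]
[0.0, -0.2, 20.1, 0.0]
```

View pics/t1.png

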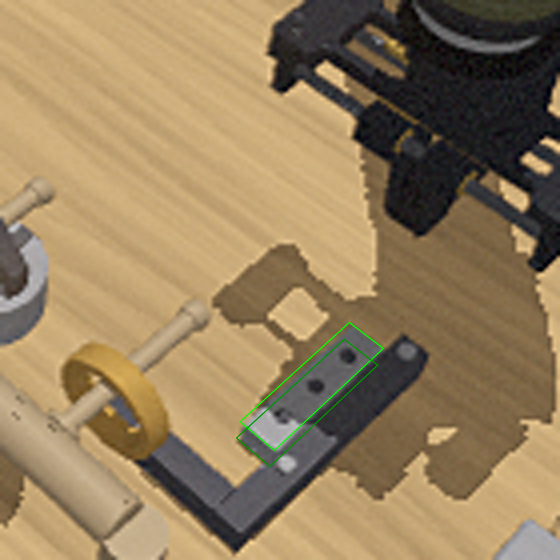

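Request:
servo_tool:
  rows:
    - [0,2,0,25,0]
    - [0,0,0,25,0]
    - [0,0,0,25,0]
    - [0,0,0,15,0]
    - [0,0,0,8,0]
    - [0,0,0,3,0]
    - [0,0,0,0,0]
    - [0,0,0,0,0]

```text
time_s: 106.8
tool_pos: [401.8, 251.2, 9.7]
eef_rot: [[-0.037, -0.999, -0.013], [-0.999, 0.037, 0.0], [0.0, 0.013, -1.0]]
force: [-0.4, 0.9, 1.3]
grip_width: 0.004
```

Request:
servo_tool:
  rows:
    - [0,0,-4,0,0]
    - [0,0,-4,0,0]
    - [0,0,-4,0,0]
    - [0,0,-4,0,0]
    - [0,0,-4,0,0]
    - [0,0,-4,0,0]
    - [0,0,-4,0,0]
    - [0,0,-4,0,0]
    - [0,0,-4,0,0]
    - [0,0,-3,0,0]
    - [0,0,0,0,0]

```text
time_s: 107.9
tool_pos: [441.6, 249.9, 8.4]
eef_rot: [[-0.037, -0.999, -0.012], [-0.999, 0.037, 0.0], [0.0, 0.012, -1.0]]
force: [-2.8, 0.8, 2.4]
grip_width: 0.005
```

Request:
servo_tool:
  rows:
    - [0,0,-2,0,0]
    - [0,0,-2,0,0]
    - [0,0,-1,0,0]
    - [0,0,-1,0,0]
    - [0,0,0,0,0]
    - [0,0,0,0,0]

```text
time_s: 108.5
tool_pos: [446.4, 249.7, 8.4]
eef_rot: [[-0.036, -0.999, -0.014], [-0.999, 0.036, 0.0], [0.0, 0.014, -1.0]]
force: [-4.5, 0.3, 3.6]
grip_width: 0.004
```

Request:
servo_tool:
  rows:
    - [0,0,-1,0,0]
    - [0,0,-1,0,0]
    - [0,0,-1,0,0]
    - [0,0,-1,0,0]
    - [0,0,0,0,0]
    - [0,0,0,0,0]

```text
time_s: 109.1
tool_pos: [447.5, 249.6, 8.3]
eef_rot: [[-0.035, -0.999, -0.019], [-0.999, 0.035, -0.0], [0.001, 0.019, -1.0]]
force: [-8.0, 0.4, 7.5]
grip_width: 0.004
```

Request:
servo_tool:
  rows:
    - [0,0,-1.5,0,0]
    - [0,0,-1,0,0]
    - [0,0,0,0,0]
    - [0,0,8,0,0]
    - [0,5,12,-5,0]
    - [0,10,0,-35,0]
    - [0,20,-20,-30,0]
    - [0,20,-30,0,0]
    - [0,6,-27,0,0]
    - [0,0,0,0,0]
    - [0,0,0,0,0]

```text
time_s: 110.2
tool_pos: [510.3, 186.0, 77.5]
eef_rot: [[-0.038, -0.999, -0.011], [-0.999, 0.038, -0.0], [0.0, 0.011, -1.0]]
force: [-0.0, 0.2, -0.8]
grip_width: 0.003
```

```bash
python3 go.py 507 205 6 -0.035 25
```

```text
t 110.2 p [510.3 186.   77.5] yaw -0.038 F [-0.   0.2 -0.8] jaw 0.2 zaxis [-0.011 -0.    -1.   ]
delta [ -3.3  19.  -71.5] roll -0.003
[-6.3, 1.3, 23.8, -0.001]
[-6.3, 1.3, 23.8, -0.001]
[-6.3, 1.3, 23.8, -0.001]
```

Request:
servo_tool:
  rows:
    - [0,-6,1,24,0]
    - [0,-6,1,24,0]
    - [0,-6,0,14,0]
    - [0,0,0,6,0]
    - [0,0,0,3,0]
    - [0,-6,0,0,0]
    - [0,-6,0,0,0]
    - [0,-6,0,0,0]
    - [0,-3,0,0,0]
    - [0,0,0,0,0]

```text
time_s: 111.2
tool_pos: [507.0, 226.6, 6.8]
eef_rot: [[-0.035, -0.999, -0.013], [-0.999, 0.035, 0.001], [-0.0, 0.013, -1.0]]
force: [0.6, 0.2, -0.7]
grip_width: 0.003
```

Request:
servo_tool:
  rows:
    - [0,-1,0,0,0]
    - [0,-1,0,0,0]
    - [0,-1,0,0,0]
    - [0,0,0,0,0]
    - [0,0,0,0,0]

```text
time_s: 111.7
tool_pos: [507.0, 228.4, 6.5]
eef_rot: [[-0.036, -0.999, -0.014], [-0.999, 0.036, -0.0], [0.001, 0.014, -1.0]]
force: [-1.3, -0.1, -0.6]
grip_width: 0.006
```

Request:
servo_tool:
  rows:
    - [0,-1,0,0,0]
    - [0,-1,0,0,0]
    - [0,-1,0,0,0]
    - [0,-1,0,0,0]
    - [0,-1,0,0,0]
    - [0,0,0,0,0]
    - [0,0,0,0,0]

```text
time_s: 112.4
tool_pos: [507.3, 230.2, 6.5]
eef_rot: [[-0.039, -0.999, -0.014], [-0.999, 0.039, -0.004], [0.005, 0.014, -1.0]]
force: [-0.5, -6.5, 1.8]
grip_width: 0.007
```

Request:
servo_tool:
  rows:
    - [0,-1.5,0,0,0]
    - [0,-1.5,0,0,0]
    - [0,0,0,0,0]
    - [0,0,0,0,0]

```text
time_s: 112.8
tool_pos: [507.3, 230.3, 6.5]
eef_rot: [[-0.041, -0.999, -0.015], [-0.999, 0.041, -0.008], [0.008, 0.015, -1.0]]
force: [-0.3, -11.4, 3.5]
grip_width: 0.002
```

Request:
servo_tool:
  rows:
    - [0,8,0,0,0]
    - [0,10,0,-10,0]
    - [0,10,5,-30,0]
    - [0,20,10,-40,0]
    - [0,40,15,-30,0]
    - [0,45,20,0,0]
    - [0,45,10,0,0]
    - [0,45,0,0,0]
    - [0,45,0,0,0]
    - [0,40,0,0,0]
    - [0,0,0,0,0]
    - [0,0,0,0,0]

```text
time_s: 114.0
tool_pos: [438.8, -67.8, 116.8]
eef_rot: [[-0.038, -0.999, -0.013], [-0.999, 0.038, 0.001], [-0.0, 0.013, -1.0]]
force: [-0.6, 0.3, 0.0]
grip_width: 0.004
```

```bash
python3 go.py;python3 - <<'E'
from workcell import robot
from ov import *
s=robot.read_camera("scene")["color"][:,:,::-1].copy();t=robot.read_camera("top")["color"][:,:,::-1].copy()
cv2.imwrite("pics/u_top.png",t)
draw("scene",s,(180,120,480,330),2.5,[],"pics/u1.png")
draw("top",t,(205,170,295,260),6,[],"pics/u2.png")
E
```

```text
t 114.0 p [438.8 -67.8 116.8] yaw -0.038 F [-0.6  0.3  0. ] jaw 0.3 zaxis [-0.013  0.001 -1.   ]
```

View pics/u1.png

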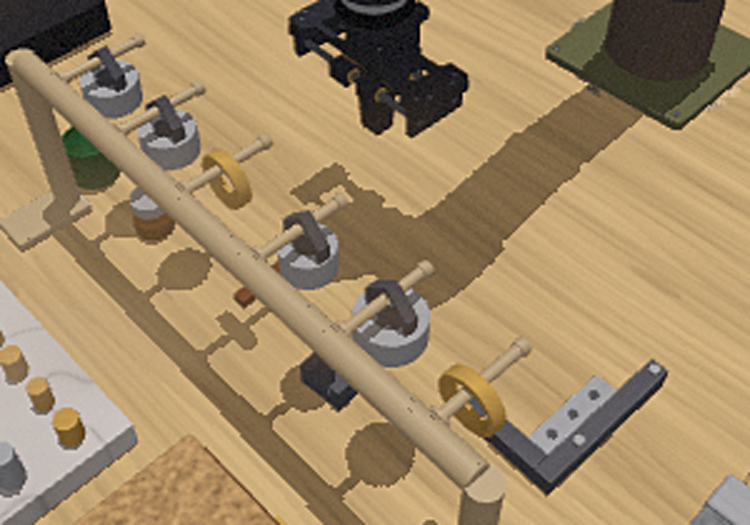

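View pics/u2.png

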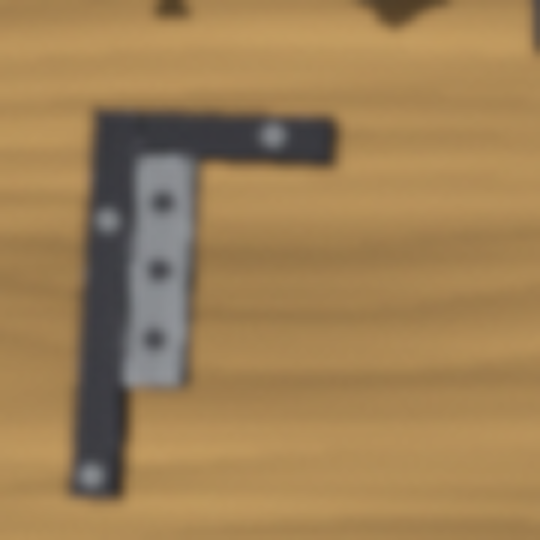

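The bar is back in the corner and flush, at the same pixels as before the knock. All four gauges and both rings hang, and the robot is clear. Handing in.

```bash
python3 -c "
from workcell import robot
print(robot.finish_job())"
```

```text
the job is handed in; nothing more can be done
None
```

I handed the job in at about 114 s of the 210 s allowed; the robot gave no verdict.

- **Gauges:** All four disc gauges were on the bench. I hung them on the free pegs: the 58 mm one on peg 0, 56 mm on peg 1, 52 mm on peg 3 and 62 mm on peg 4. In the last picture all four hang upright on the pegs, and the brass rings still hang on pegs 2 and 5.
- **62 mm gauge:** It stood close to the robot's near reach limit, so I gripped it about 8 mm off centre and slightly tilted. It still went onto its peg cleanly.
- **Bar:** I slid it against the stop and then against the long fence. While I waited it was knocked about 33 mm away from the stop, so I pushed it home again. My motion check during the wait missed the knock because its threshold was too high; I saw it in the picture afterwards.
- **Last checks:** After the knock the bar came to rest at the same positions as the first time (tool x 447.5 mm against the stop, y about 230.3 mm against the fence). The pictures show it flush on both faces, but I did not measure the gaps to 2 mm.
- **Bystanders and robot:** I saw no bystander in the final pictures out of place, though the brush was only partly in view. I did not measure them. The robot was clear of everything at hand-in.

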